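Clear up the chopping station

TASK

Clear up after chopping: lift the lid off the steel compost pail, put every vegetable scrap from the bamboo board and its two pulled-out trays into the pail, and put the lid back on so that it sits level on the rim. Slide both emptied trays fully home into their bays under the board, fronts flush with the board's edge and pull tabs outward. Leave the pepper mill, mug and oil bottle where they stand.

Things in the scene. Friction and masses are not known exactly. Their poses are not given: they have to be found in the camera images.
- board: bamboo chopping board on runners, fixed, 268 (x) x 215 (y) x 60 mm high; origin on the worktop under its centre. Under its 16 mm top are two bays side by side, open only at the front edge (-y side, 107.5 mm from the origin), each 110 mm wide, 44 high, 190 deep to a solid stop, with 16 mm runners between and beside them. The bays have no floor: trays slide on the worktop
- bay_near (a point): in the bay on the board's own -x side (63 mm from the board's middle), on the worktop: where a tray's origin lies when that tray is fully home; axes as the board's, y points into the bay
- bay_far (a point): the same for the bay on the board's own +x side
- tray_a: loose open bamboo tray, 105 (x) x 190 (y) x 40 mm high, walls and floor 6 mm, 0.3 kg; origin under its centre. On its -y end wall a pull tab, 18 mm wide (x), sticks out 34 mm (y -95 to -129), 10 to 32 mm above the underside. Starts on the worktop in front of the board, tab away from it, perhaps with a scrap in it. Either tray fits either bay, one in each
- tray_b: the same as tray_a
- pail: round stainless compost pail, fixed, 160 mm high, 154 mm across the rim and 136 mm at the foot, wall 4 mm, open mouth 146 mm under the lid; origin under its centre on the worktop. A thin bail handle hangs down on its -x side
- lid: loose round steel lid, 160 mm across, 0.22 kg, starting on the pail; origin at the centre of its underside, z up. A plug 134 mm across, 8 mm deep reaches into the mouth; the flange above rests on the rim: seated, the origin is 152 mm above the pail's. The black knob on its axis is a 28 mm cylinder, 20 to 50 mm above the origin. It lies flat on its plug on any free worktop
- lemon_a: scrap: half lemon, flat side down, a dome 62 mm across and 36 mm high with upright sides in its lower half; origin at mid-height; starts in a tray. Any scrap may be absent
- lemon_b: the same as lemon_a, in the other tray
- stalk_a: scrap: broccoli stalk, an eight-sided bar 85 mm long (along its x) and 36 mm thick, lying on the board; origin at its middle
- stalk_b: the same as stalk_a
- potato_a: scrap: half potato, flat side down, 85 (x) x 52 (y) x 32 mm, narrowing to 66 x 38 mm in its upper half, lying on the board; origin 16 mm above its underside
- potato_b: the same as potato_a
- pepper_mill: bystander: dark wooden pepper mill, 58 mm across, 190 mm tall, beyond the work; origin under its centre
- mug: bystander: white mug, 82 mm across, 95 mm tall; origin under its centre
- oil_bottle: bystander: green oil bottle, 62 mm across, 220 mm tall; origin under its centre
There are look-alikes about, which are no part of the job. What is shaped like the potato_b but red is not meant. What is shaped like the tray_b but green is not meant.

How it is judged:
On the way, in this order (a step that is already met when the one before it is completed fails the run):
1. the lid is lifted off the pail (horizontal distance between lid and pail above 0.1 m), for 0.2 s.
2. every scrap lies inside the pail (horizontal distance between each of lemon_a, lemon_b, stalk_a, stalk_b, potato_a, potato_b and pail below 0.075 m and z of lemon_a in the frame of pail between 0 and 0.145 m and z of lemon_b in the frame of pail between 0 and 0.145 m and z of stalk_a in the frame of pail between 0 and 0.145 m and z of stalk_b in the frame of pail between 0 and 0.145 m and z of potato_a in the frame of pail between 0 and 0.145 m and z of potato_b in the frame of pail between 0 and 0.145 m), for 0.2 s.
At the end, for the whole second after the job is handed in: All scraps present lie in the pail, below its rim; the lid sits on it, centred within 10 mm, level within 0.05 rad, down within 5 mm; each tray is in a bay, its front within 6 mm of flush with the board edge and square within 0.06 rad; lid and trays at rest (all of step 2 and horizontal distance between lid and pail below 0.01 m and z of lid in the frame of pail between 0.147 and 0.157 m and angle between lid's own z axis and vertical below 0.05 rad and linear speed of each of lid, tray_a, tray_b below 0.02 m/s and ((z of tray_a in the frame of board below 0.006 m and y of tray_a in the frame of bay_near between -0.006 and 0.006 m and horizontal distance between tray_a and bay_near below 0.009 m and angle between the y axis of tray_a and the y axis of board, either way round below 0.06 rad) or (z of tray_a in the frame of board below 0.006 m and y of tray_a in the frame of bay_far between -0.006 and 0.006 m and horizontal distance between tray_a and bay_far below 0.009 m and angle between the y axis of tray_a and the y axis of board, either way round below 0.06 rad)) and ((z of tray_b in the frame of board below 0.006 m and y of tray_b in the frame of bay_near between -0.006 and 0.006 m and horizontal distance between tray_b and bay_near below 0.009 m and angle between the y axis of tray_b and the y axis of board, either way round below 0.06 rad) or (z of tray_b in the frame of board below 0.006 m and y of tray_b in the frame of bay_far between -0.006 and 0.006 m and horizontal distance between tray_b and bay_far below 0.009 m and angle between the y axis of tray_b and the y axis of board, either way round below 0.06 rad))); the robot touches nothing.
It fails at once if the pepper mill is knocked over or shifted by more than 40 mm (distance of pepper_mill from where it was at the start of the episode above 0.04 m or angle between pepper_mill's own z axis and vertical above 0.5 rad).
It fails at once if the mug is knocked over or shifted by more than 40 mm (distance of mug from where it was at the start of the episode above 0.04 m or angle between mug's own z axis and vertical above 0.5 rad).
It fails at once if the oil bottle is knocked over or shifted by more than 40 mm (distance of oil_bottle from where it was at the start of the episode above 0.04 m or angle between oil_bottle's own z axis and vertical above 0.5 rad).
Of lemon_a, lemon_b, stalk_a, stalk_b, potato_a, potato_b only 3 to 5 are there at a start; the rules pass over those that are not, and their reading is None.
At some moment in a run one of stalk_a, stalk_b, potato_a, potato_b may be knocked a few centimetres aside while the robot is not near it.
Once in a run the grip may slacken for a moment while it holds something.
It also fails if it takes over 210 s, if anything falls off the work surface, if the arm or the gripper's body presses on something with over 40 N, if the wrist force passes 120 N, or if a joint passes its speed limit or range.

ROBOT

A 6-joint arm with a two-finger parallel gripper is mounted at the origin on the work surface. World frame = base frame: x ahead of the robot, y to its left, z up, the work surface at z = 0. Lengths are in m, angles in rad, forces in N, time in s.
With the tool pointing down it reaches from about 0.35 to 0.975 m from the base axis. Payload 4.9 kg.
Tool frame: the origin (TCP) lies at the very end of the fingers, on their centre line; the grasp point (between the pads) lies 19 mm behind it (ctrl.tcp_to_grasp is the z of the grasp point in the tool frame, in m); z points along the fingers, y is the line along which they close (so a half turn about z gives the same grasp; the last joint's range is limited). The gripper opens to 85 mm and grips with 20 to 120 N. Pads are 22 mm wide; open, the fingers measure 114 mm over their backs; the gripper's body (76 mm by 85 mm) begins 54 mm behind the grasp point. The pads swing forward as they close: fully open they stand 13 mm farther back than shut.
Start: joints at [1.211, 0.053, 1.613, -0, 1.476, -0.119], TCP at [0.149, 0.607, 0.231] pointing down, gripper open.
Joint ranges: [-3.01, 3.01], [-1.01, 2.22], [0.06, 2.58], [-1.02, 4.17], [0.09, 2.62], [-3.14, 3.14]. Speed limits (rad/s): [2.57, 2.57, 3.14, 3.14, 3.14, 3.14].

INTERFACE

Orientations are given as a rotation vector (axis times angle).
In Python, from station import ctrl, eyes, job, nets gives the robot as it stands. The module is installed in compiled form; this text tells all that it offers.
- The arm moves only by the tool jog_arm, never from a script. Its argument "commands" is one flat list of numbers, 7 for each row, row after row: the shift along the tool's x, y, z each as a share of 0.06 m, from -1 to 1, then the turn, a rotation vector about the tool's x, y, z each as a share of 0.1 rad, from -1 to 1, then the finger opening in mm, from 0 to 85.4. In form: [x, y, z, ax, ay, az, grip, x, y, z, ax, ay, az, grip, ...]. A call has 1 to 20 rows; each row shifts and turns the commanded pose from where the row before left it, along the tool's axes as they then stand; what a row does not reach is not made up. A row lasts 1/8 s, in which the tool goes at most 62.5 mm and 10.7 degrees, less where a joint would pass 70% of its speed; a pose out of reach is approached as far as the arm can. A call with a number of a shift or a turn outside -1 to 1 is refused whole. A call with a gripper value outside its range is refused whole. The fingers move at their own pace and stop on an object; "newtons" is the grip in N (left out, the last holds). Time passes only in rows, so rows that do not move let the fingers close. It gives the time, the measured TCP pose, the force, the opening and the grip force at its end, in the units of the state.
- ctrl.get_obs(): the state, without advancing time (a new reading comes with each control period).
- eyes.get_image(name): name is "scene" or "side" or "wrist"; returns a dict with "image" (420x560x3 uint8, red, green, blue), "z_map" (420x560 float32, m along the optical axis (not along the pixel's ray), 0 where there is no reading), "K" (3x3 intrinsics, pixels), "cam_to_world" (4x4, takes a point from camera to world coordinates). Camera axes: x right, y up, looking along -z (the intrinsics and any distortion apply to the point x, -y, -z); pixel columns grow to the right and rows downward; lengths in m; the calibration is good to about 2 mm. A picture is of the moment at which its call begins.
- job.finish_job(): hands the job in; it is judged then, once.
Trained networks look in the newest picture that a camera, given by its name, has taken for a name from the list of things; names that differ only in an ending like _2 or _b are one class to them, and where a whole thing is asked for, a point or a joint stands for the part that bears it (a point fixed in the world has none). Each returns a list of dicts, best first, with "p" (0 to 1); they miss things now and then, are a little off and sometimes report something else, mostly with a low value. They report only what shows in the picture. A call takes as long as a camera call. They do not tell look-alikes from the thing itself.
- nets.silhouettes(camera, name): "mask" (420x560 bool, what is visible of it) and "bbox" ([left, top, right, bottom] in pixels, round what is visible of it).
The state is a dict: "t": time; "q": joint angles; "dq": joint speeds; "effort": joint torques, N m; "tool_pos": TCP position; "tool_rot": TCP orientation; "contact_force": force on the tool from outside, world axes, zero at the start; "wrist_torque": the same for the moment, N m; "opening": finger opening in m; "grip_force": force on a finger pad.
Only numpy, scipy, OpenCV 4.12 (cv2) and the standard library are available. Lean on these libraries where they do the work, as an engineer would, in place of code of your own. Each camera call takes 0.05 s, during which the arm holds its last target. There are 200 camera calls.

## Working session

There is one attempt and no reset: what is moved stays moved. The work goes in short steps, Python scripts to look and compute and a tool call to move; the robot and the scene stay as the last step left them, time stands still between calls to the robot, and variables do not carry over. Pictures are saved under pics/ and viewed, at most 14 in all, crops included, and the job is handed in when it is done.

Besides the shell and the picture viewer there is one more tool, called after "Request:" as name(argument=value, ...), one argument or row to a line, values as JSON. jog_arm: Moves the arm, as the interface text tells. Shift numbers are shares of 0.06 m and turn numbers shares of 0.1 rad, none past 1 either way. Its arguments: {"type":"object","properties":{"commands":{"type":"array","items":{"type":"number"}},"newtons":{"type":"number"}},"required":["commands"]}

```bash
mkdir -p pics; ls; cat > h.py <<'E'
import numpy as np, cv2
from station import ctrl, eyes, job, nets
from scipy.spatial.transform import Rotation as R
def cloud(d):
    z=d['z_map'];K=d['K'];v,u=np.mgrid[:z.shape[0],:z.shape[1]]
    p=np.stack([(u-K[0,2])/K[0,0]*z,-(v-K[1,2])/K[1,1]*z,-z],-1)
    T=d['cam_to_world'];w=p@T[:3,:3].T+T[:3,3]
    w[z==0]=np.nan
    return w
def save(d,n): cv2.imwrite('pics/'+n,d['image'][:,:,::-1])
E
python3 - <<'E'
from h import *
o=ctrl.get_obs();print({k:np.round(v,3) for k,v in o.items()},ctrl.tcp_to_grasp)
for c in ['scene','side']:
    d=eyes.get_image(c);save(d,c+'0.png');np.savez(c+'0.npz',**d);print(np.round(d['cam_to_world'],3),d['K'][0])
    w=cloud(d)
    for n in ['board','tray_a','pail','lid','lemon_a','stalk_a','potato_a','pepper_mill','mug','oil_bottle']:
        for r in nets.silhouettes(c,n):
            q=w[r['mask']];q=q[~np.isnan(q[:,0])]
            if len(q): print(c,n,round(r['p'],2),np.round(r['bbox']),np.round(np.median(q,0),3),np.round(np.percentile(q,[2,98],axis=0),3).tolist(),np.median(d['image'][r['mask']],0))
E
```

```text
pics
{'t': np.float64(0.0), 'q': array([ 1.211,  0.053,  1.614, -0.   ,  1.476, -0.119]), 'dq': array([-0.003,  0.001, -0.   , -0.001, -0.002,  0.001]), 'effort': array([-1.0000e-03, -3.9370e+01, -3.7017e+01, -0.0000e+00,  8.0000e-03,
        0.0000e+00]), 'tool_pos': array([0.149, 0.606, 0.23 ]), 'tool_rot': array([-3.770e-01, -3.118e+00,  3.000e-03]), 'contact_force': array([ 0.472,  0.045, -0.449]), 'wrist_torque': array([-0.009,  0.068,  0.021]), 'grip_force': np.float64(0.0), 'opening': np.float64(0.085)} -0.0187
[[-0.097 -0.591  0.801  1.297]
 [ 0.995 -0.059  0.077  0.117]
 [ 0.002  0.804  0.594  0.677]
 [ 0.     0.     0.     1.   ]] [390.81464571   0.         277.29706618]
scene board 0.73 [278. 203. 378. 300.] [0.615 0.168 0.059] [[0.425, 0.063, 0.005], [0.68, 0.27, 0.062]] [159. 123.  82.]
scene tray_a 0.91 [175. 244. 270. 296.] [ 0.625 -0.041  0.018] [[0.587, -0.19, 0.003], [0.699, 0.023, 0.041]] [88. 66. 43.]
scene tray_a 0.71 [188. 209. 272. 248.] [ 0.468 -0.095  0.02 ] [[0.419, -0.197, 0.001], [0.526, 0.011, 0.041]] [87. 65. 42.]
scene tray_a 0.63 [403. 263. 521. 347.] 
[... 3777 characters left out ...]
.463 0.224 0.088] [[0.428, 0.199, 0.066], [0.502, 0.259, 0.095]] [148.5 114.   62. ]
side potato_a 0.8 [173. 220. 196. 232.] [0.321 0.243 0.028] [[0.298, 0.216, 0.006], [0.353, 0.29, 0.035]] [149.   2.   0.]
side potato_a 0.54 [208. 191. 232. 208.] [0.462 0.226 0.087] [[0.428, 0.2, 0.001], [0.541, 0.377, 0.095]] [150. 116.  63.]
side pepper_mill 0.82 [306. 148. 320. 197.] [0.779 0.119 0.088] [[0.765, 0.105, -0.0], [0.927, 0.276, 0.184]] [40. 21. 12.]
side mug 0.66 [172. 164. 198. 199.] [0.429 0.424 0.064] [[0.396, 0.406, 0.002], [0.474, 0.504, 0.097]] [111. 102.  87.]
side oil_bottle 0.69 [349. 165. 372. 229.] [ 0.769 -0.11   0.106] [[0.753, -0.128, 0.006], [0.8, -0.081, 0.22]] [56. 86. 56.]
```

View pics/scene0.png

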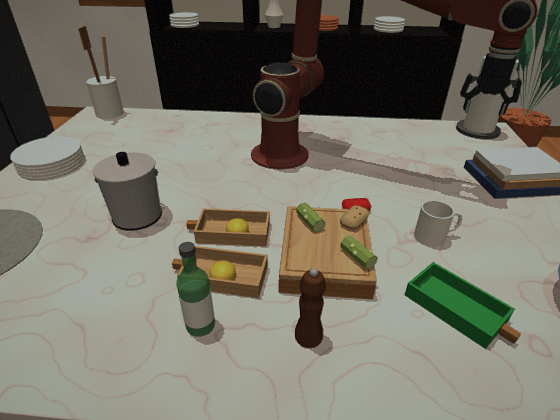

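View pics/side0.png

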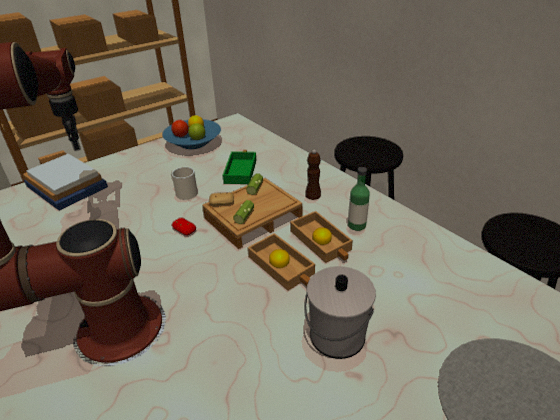

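The scene view shows the lidded pail at (133,190), two trays each holding a lemon at (237,228) and (222,270), and the board with two stalks at (311,217) and (358,251) and a potato at (354,217). The red look-alike is at (356,204) and the green tray at (460,300). The side view agrees with this, so there are five scraps. Next I'll fit precise poses.

```bash
cat >> h.py <<'E'
def rect(p):
    (c,s,a)=cv2.minAreaRect((p[:,:2]*1000).astype(np.float32))
    return np.round(c,1),np.round(s,1),round(a,1)
def clean(p,r=0.006,n=4):
    from scipy.spatial import cKDTree
    t=cKDTree(p);k=np.array([len(x) for x in t.query_ball_point(p,r)]);return p[k>=n]
def box(w,lo,hi):
    return w[np.all((w>lo)&(w<hi),-1)]
def circ(p):
    A=np.c_[2*p[:,:2],np.ones(len(p))];s=np.linalg.lstsq(A,(p[:,:2]**2).sum(1),rcond=None)[0]
    return s[:2],np.sqrt(s[2]+s[0]**2+s[1]**2)
ITEMS={'board':((.37,.03,.05),(.73,.31,.066)),
'trayN':((.38,-.25,.03),(.548,.03,.048)),'trayF':((.552,-.25,.03),(.73,.03,.048)),
'lemN':((.43,-.12,.012),(.51,-.035,.048)),'lemF':((.60,-.125,.012),(.69,-.02,.048)),
'stN':((.42,.07,.068),(.545,.175,.11)),'stF':((.555,.18,.068),(.67,.29,.11)),
'pot':((.41,.185,.066),(.53,.285,.11)),'knob':((.35,-.45,.182),(.5,-.3,.21)),'lid':((.3,-.5,.158),(.55,-.25,.175))}
E
python3 - <<'E'
from h import *
for c in ['scene','side']:
    d=dict(np.load(c+'0.npz'));w=cloud(d)
    for n,(lo,hi) in ITEMS.items():
        m=np.all((w>lo)&(w<hi),-1)
        if n[:3]=='lem':
            im=d['image'].astype(int);m&=(im[...,0]-im[...,2]>85)&(im[...,0]>120)
        p=clean(w[m])
        print(c,n,len(p),*rect(p),'z98 %.3f'%np.percentile(p[:,2],97), 'circ',np.round(circ(p[p[:,2]<.026])[0],3) if n[:3]=='lem' else '')
E
```

```text
scene board 4809 [546.7 167.1] [269.1 214.4] 0.3 z98 0.062 circ 
scene trayN 917 [472.  -99.8] [109.5 222.9] 1.6 z98 0.042 circ 
scene trayF 1041 [638.6 -88.7] [223.7 108.9] 84.5 z98 0.042 circ 
scene lemN 222 [480.9 -70.5] [41.6 54.3] 11.5 z98 0.042 circ [ 0.476 -0.074]
scene lemF 359 [650.3 -76.5] [49.  54.3] 11.1 z98 0.042 circ [ 0.645 -0.077]
scene stN 425 [486.1 121.5] [88.4 36.6] 36.1 z98 0.097 circ 
scene stF 605 [609.6 235.9] [88.2 37.3] 40.3 z98 0.097 circ 
scene pot 450 [474.3 236.8] [48.9 79.6] 56.4 z98 0.092 circ 
scene knob 106 [ 425.6 -376.6] [23.7 25.1] 4.6 z98 0.204 circ 
scene lid 1304 [ 427.5 -374.9] [152.4 157. ] 29.6 z98 0.172 circ 
side board 1997 [541.3 163.3] [266.8 216.5] 0.4 z98 0.064 circ 
side trayN 709 [468.8 -99.8] [108.1 223.7] 1.7 z98 0.043 circ 
side trayF 567 [636.4 -91.5] [224.2 107.8] 85.0 z98 0.043 circ 
side lemN 216 [466.7 -80.2] [43.1 53.2] 21.8 z98 0.044 circ [ 0.471 -0.075]
side lemF 177 [639.3 -83. ] [50.4 52.8] 73.9 z98 0.044 circ [ 0.642 -0.079]
side stN 217 [481.2 121. ] [89.5 37.3] 31.9 z98 0.098 circ 
side stF 140 [605.1 233.9] [86.6 33.9] 35.2 z98 0.099 circ 
side pot 225 [464.2 229. ] [43.4 74.2] 55.1 z98 0.094 circ 
side knob 151 [ 419.4 -379.9] [26.9 25.5] 81.6 z98 0.205 circ 
side lid 2609 [ 419.8 -379.7] [157.6 158.5] 52.4 z98 0.173 circ
```

Request:
jog_arm(
  commands=[0, 0, -0.9, 0, 0, 0, 85, 0, 0, -0.9, 0, 0, 0, 85],
)

```text
t: 1.35
tool_pos: [0.1489, 0.6065, 0.3395]
tool_rot: [-0.377, -3.118, 0.003]
contact_force: [-0.5, 1.0, 1.0]
opening: 0.085
grip_force: 0.0
```

```bash
cat >> h.py <<'E'
def down(yaw): # tool y at yaw deg in world, z down
    a=np.radians(yaw);y=np.array([np.cos(a),np.sin(a),0]);z=np.array([0,0,-1.]);return np.c_[np.cross(y,z),y,z]
def yawof(o): 
    y=R.from_rotvec(o['tool_rot']).as_matrix()[:,1];return np.degrees(np.arctan2(y[1],y[0]))
def plan(wps,f=.8):
    """wps: (x,y,z,yaw,grip[,f[,hold rows]])"""
    o=ctrl.get_obs();p=np.array(o['tool_pos']);M=R.from_rotvec(o['tool_rot']).as_matrix();out=[]
    print('at',np.round(p,4),round(yawof(o),1),'t',round(float(o['t']),1))
    for w in wps:
        ff=w[5] if len(w)>5 else f
        T=down(w[3]);g=np.array(w[:3])
        n=max(1,int(np.ceil(max(np.linalg.norm(g-p)/.06/ff,np.linalg.norm((R.from_matrix(M.T@T)).as_rotvec())/.08)-.05)))
        rows=[]
        for i in range(n,0,-1):
            s=np.round(M.T@(g-p)/i/.06,2)+0.;r=np.round(R.from_matrix(M.T@T).as_rotvec()/i/.1,2)+0.
            p=p+M@s*.06;M=M@R.from_rotvec(r*.1).as_matrix();rows.append([*s,*r,w[4]])
        rows+=[[0]*6+[w[4]]]*(w[6] if len(w)>6 else 0)
        out+=rows
    print(len(out),'rows');
    for r in out: print(', '.join('%g'%x for x in r)+',')
E
python3 - <<'E'
from h import *
plan([(.45,.42,.36,80,85),(.52,.15,.36,90,85),(.45,-.26,.33,90,85)])
E
```

```text
at [0.1489 0.6065 0.3395] 76.2 t 1.4
23 rows
-0.7, -0.23, -0.04, 0, 0, -0.08, 85,
-0.7, -0.23, -0.04, 0, 0, -0.08, 85,
-0.7, -0.24, -0.04, 0, 0, -0.08, 85,
-0.7, -0.24, -0.04, 0, 0, -0.08, 85,
-0.69, -0.25, -0.04, -0.01, 0, -0.09, 85,
-0.69, -0.26, -0.05, 0, 0, -0.08, 85,
-0.69, -0.26, -0.04, -0.01, 0, -0.09, 85,
-0.69, -0.27, -0.05, 0, 0, -0.08, 85,
-0.32, -0.7, 0, 0, 0, -0.29, 85,
-0.3, -0.71, 0, 0, 0, -0.29, 85,
-0.28, -0.72, 0, 0, 0, -0.29, 85,
-0.26, -0.73, 0, 0, 0, -0.29, 85,
-0.24, -0.74, 0, 0, 0, -0.29, 85,
-0.22, -0.75, 0, 0, 0, -0.3, 85,
0.13, -0.76, 0.06, 0, 0, 0, 85,
0.13, -0.76, 0.06, 0, 0, 0, 85,
0.13, -0.76, 0.05, 0, 0, 0, 85,
0.13, -0.76, 0.06, 0, 0, 0, 85,
0.13, -0.76, 0.05, 0, 0, 0, 85,
0.13, -0.76, 0.06, 0, 0, 0, 85,
0.13, -0.76, 0.05, 0, 0, 0, 85,
0.13, -0.76, 0.06, 0, 0, 0, 85,
0.13, -0.76, 0.05, 0, 0, 0, 85,
```

Request:
jog_arm(
  commands=[-0.7, -0.23, -0.04, 0, 0, -0.08, 85, -0.7, -0.23, -0.04, 0, 0, -0.08, 85, -0.7, -0.24, -0.04, 0, 0, -0.08, 85, -0.7, -0.24, -0.04, 0, 0, -0.08, 85, -0.69, -0.25, -0.04, 0, 0, -0.09, 85, -0.69, -0.26, -0.05, 0, 0, -0.08, 85, -0.69, -0.26, -0.04, 0, 0, -0.09, 85, -0.69, -0.27, -0.05, 0, 0, -0.08, 85, -0.32, -0.7, 0, 0, 0, -0.29, 85, -0.3, -0.71, 0, 0, 0, -0.29, 85, -0.28, -0.72, 0, 0, 0, -0.29, 85, -0.26, -0.73, 0, 0, 0, -0.29, 85, -0.24, -0.74, 0, 0, 0, -0.29, 85, -0.22, -0.75, 0, 0, 0, -0.3, 85, 0, 0, 0, 0, 0, 0, 85, 0, 0, 0, 0, 0, 0, 85],
)

```text
t: 3.35
tool_pos: [0.5203, 0.1509, 0.3598]
tool_rot: [-0.0, -3.142, -0.001]
contact_force: [-0.2, 0.1, -0.7]
opening: 0.0848
grip_force: 0.0
```

```bash
cat >> h.py <<'E'
def measure(c,names,fn=None):
    d=eyes.get_image(c);w=cloud(d)
    if fn: save(d,fn)
    for n in names:
        lo,hi=ITEMS[n];m=np.all((w>lo)&(w<hi),-1)
        if n[:3]=='lem':
            im=d['image'].astype(int);m&=(im[...,0]-im[...,2]>85)&(im[...,0]>120)
        if m.sum()<30: print(n,'few');continue
        p=clean(w[m]);print(c,n,len(p),*rect(p),'z97 %.3f'%np.percentile(p[:,2],97))
    return d,w
E
python3 - <<'E'
from h import *
d,w=measure('wrist',list(ITEMS),'w1.png')
v=w[~np.isnan(w[...,0])];print(v.min(0),v.max(0))
plan([(.45,-.26,.33,90,85)])
E
```

```text
wrist board 24602 [545.8 165.6] [268.3 215.6] 0.2 z97 0.062
wrist trayN 4223 [ 471.5 -101.7] [105.2 224.4] 1.5 z97 0.042
wrist trayF 3410 [639.4 -90.9] [223.6 106.3] 85.2 z97 0.042
wrist lemN 1399 [473.4 -72.3] [54.  57.6] 79.2 z97 0.043
wrist lemF 1120 [642.6 -77.5] [57.3 54. ] 28.9 z97 0.043
wrist stN 2188 [484.3 121.8] [86.7 39.9] 34.7 z97 0.097
wrist stF 1859 [608.5 235.2] [87.5 40.9] 40.6 z97 0.097
wrist pot 2786 [469.7 236.2] [52.3 84.9] 56.7 z97 0.092
knob few
lid few
[ 0.29918589 -0.33931766 -0.0043325 ] [0.99219379 0.64045661 0.45865127]
at [0.5202 0.1513 0.3597] 90.0 t 3.4
9 rows
0.13, -0.76, 0.05, 0, 0, 0, 85,
0.13, -0.76, 0.06, 0, 0, 0, 85,
0.13, -0.76, 0.05, 0, 0, 0, 85,
0.13, -0.76, 0.06, 0, 0, 0, 85,
0.13, -0.76, 0.05, 0, 0, 0, 85,
0.13, -0.76, 0.06, 0, 0, 0, 85,
0.13, -0.76, 0.05, 0, 0, 0, 85,
0.13, -0.77, 0.06, 0, 0, 0, 85,
0.14, -0.76, 0.05, 0, 0, 0.01, 85,
```

View pics/w1.png

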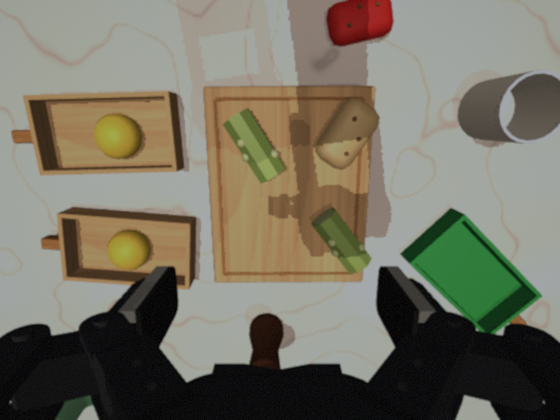

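The wrist view shows both lemons, at (117,135) and (128,248), both stalks, at (255,145) and (340,240), and the potato at (350,130). All the measurements agree, so I'll move to the lid.

Request:
jog_arm(
  commands=[0.13, -0.76, 0.05, 0, 0, 0, 85, 0.13, -0.76, 0.06, 0, 0, 0, 85, 0.13, -0.76, 0.05, 0, 0, 0, 85, 0.13, -0.76, 0.06, 0, 0, 0, 85, 0.13, -0.76, 0.05, 0, 0, 0, 85, 0.13, -0.76, 0.06, 0, 0, 0, 85, 0.13, -0.76, 0.05, 0, 0, 0, 85, 0.13, -0.77, 0.06, 0, 0, 0, 85, 0.14, -0.76, 0.05, 0, 0, 0, 85, 0, 0, 0, 0, 0, 0, 85, 0, 0, 0, 0, 0, 0, 85],
)

```text
t: 4.78
tool_pos: [0.4502, -0.2594, 0.3303]
tool_rot: [-0.002, 3.141, 0.001]
contact_force: [-0.1, -0.2, -0.5]
opening: 0.0848
grip_force: 0.0
```

```bash

python3 - <<'E'
from h import *
d,w=measure('wrist',['knob','lid'])
plan([(.423,-.378,.28,90,60),(.423,-.378,.178,90,60,.5)])
E
```

```text
wrist knob 1153 [ 421.8 -378.7] [27.4 27. ] 41.0 z97 0.204
wrist lid 22547 [ 422.4 -379. ] [158.1 158.5] 33.6 z97 0.172
at [ 0.4503 -0.2591  0.3305] 90.1 t 4.8
7 rows
0.15, -0.66, 0.28, 0, 0, 0.01, 60,
0.15, -0.66, 0.28, 0, 0, 0.01, 60,
0.16, -0.66, 0.28, 0, 0, 0, 60,
0, 0, 0.43, 0, 0, 0, 60,
0, 0, 0.42, 0, 0, 0, 60,
0, 0, 0.43, 0, 0, 0, 60,
0, 0, 0.42, 0, 0, 0, 60,
```

Request:
jog_arm(
  commands=[0.16, -0.66, 0.28, 0, 0, 0, 60, 0.16, -0.67, 0.28, 0, 0, 0, 60, 0.16, -0.67, 0.28, 0, 0, 0, 60, 0, 0, 0.43, 0, 0, 0, 60, 0, 0, 0.42, 0, 0, 0, 60, 0, 0, 0.43, 0, 0, 0, 60, 0, 0, 0.42, 0, 0, 0, 60, 0, 0, 0, 0, 0, 0, 10, 0, 0, 0, 0, 0, 0, 10, 0, 0, 0, 0, 0, 0, 10, 0, 0, 0, 0, 0, 0, 10, 0, 0, -0.4, 0, 0, 0, 10, 0, 0, -0.7, 0, 0, 0, 10],
  newtons=60,
)

```text
t: 6.45
tool_pos: [0.4199, -0.3795, 0.2424]
tool_rot: [0.0, -3.138, -0.005]
contact_force: [-0.3, -0.8, -2.5]
opening: 0.0261
grip_force: 59.2
```

```bash

python3 - <<'E'
from h import *
plan([(.45,-.39,.26,90,10,.6),(.61,-.39,.10,90,10,.6),(.61,-.39,.036,90,10,.3)])
E
```

```text
at [ 0.4199 -0.3795  0.2424] 90.0 t 6.5
12 rows
-0.5, -0.17, -0.29, 0.03, -0.03, 0, 10,
-0.38, 0, 0.38, 0, 0, 0, 10,
-0.38, 0, 0.38, 0, 0, 0, 10,
-0.38, 0, 0.38, 0, 0, 0, 10,
-0.38, 0, 0.38, 0, 0, 0, 10,
-0.38, 0, 0.38, 0, 0, 0, 10,
-0.38, 0, 0.38, 0, 0, 0, 10,
-0.39, -0.01, 0.38, 0, 0, 0, 10,
0, 0, 0.27, 0, 0, 0, 10,
0, 0, 0.27, 0, 0, 0, 10,
0, 0, 0.26, 0, 0, 0, 10,
0, 0, 0.27, 0, 0, 0, 10,
```

Request:
jog_arm(
  commands=[-0.5, -0.17, -0.2, 0, 0, 0, 10, -0.6, 0, 0, 0, 0, 0, 10, -0.6, 0, 0, 0, 0, 0, 10, -0.6, 0, 0, 0, 0, 0, 10, -0.6, 0, 0.1, 0, 0, 0, 10, -0.35, 0, 0.6, 0, 0, 0, 10, 0, 0, 0.7, 0, 0, 0, 10, 0, 0, 0.7, 0, 0, 0, 10, 0, 0, 0.6, 0, 0, 0, 10, 0, 0, 0.5, 0, 0, 0, 10, 0, 0, 0, 0, 0, 0, 10],
)

```text
t: 7.82
tool_pos: [0.6137, -0.389, 0.0598]
tool_rot: [0.0, -3.136, -0.007]
contact_force: [-0.9, -0.7, -1.0]
opening: 0.0259
grip_force: 59.3
```

```bash

python3 - <<'E'
from h import *
o=ctrl.get_obs();print(o['tool_pos'],o['contact_force'],o['opening'])
E
```

```text
[ 0.61368133 -0.38899911  0.05980093] [-0.90607625 -0.65557267 -1.01992031] 0.025875294027711486
```

Request:
jog_arm(
  commands=[0, 0, 0.25, 0, 0, 0, 10, 0, 0, 0.2, 0, 0, 0, 10, 0, 0, 0.06, 0, 0, 0, 10, 0, 0, 0, 0, 0, 0, 10],
)

```text
t: 8.32
tool_pos: [0.6158, -0.3905, 0.0332]
tool_rot: [0.0, -3.141, -0.0]
contact_force: [0.2, 0.6, -2.1]
opening: 0.0264
grip_force: 59.3
```

Request:
jog_arm(
  commands=[0, 0, 0.05, 0, 0, 0, 10, 0, 0, 0.05, 0, 0, 0, 10, 0, 0, 0, 0, 0, 0, 10],
)

```text
t: 8.7
tool_pos: [0.6158, -0.3905, 0.0272]
tool_rot: [0.0, -3.141, -0.0]
contact_force: [0.2, -0.0, -2.1]
opening: 0.026
grip_force: 59.6
```

Request:
jog_arm(
  commands=[0, 0, 0.03, 0, 0, 0, 10, 0, 0, 0.02, 0, 0, 0, 10, 0, 0, 0, 0, 0, 0, 10],
)

```text
t: 9.07
tool_pos: [0.6163, -0.3909, 0.027]
tool_rot: [-0.0, 3.141, -0.0]
contact_force: [-4.7, 2.7, 8.5]
opening: 0.026
grip_force: 60.3
```

```bash

python3 - <<'E'
from h import *
plan([(.616,-.391,.13,90,85,.5),(.4735,-.073,.13,91.5,85,.9),(.4735,-.073,.007,91.5,85,.5)])
E
```

```text
at [ 0.6163 -0.3909  0.027 ] 90.0 t 9.1
16 rows
0, 0, -0.43, 0, 0, 0, 85,
0, 0, -0.43, 0, 0, 0, 85,
0, 0, -0.43, 0, 0, 0, 85,
0, 0, -0.43, 0, 0, 0, 85,
0.34, 0.76, 0, 0, 0, -0.04, 85,
0.34, 0.76, 0, 0, 0, -0.04, 85,
0.33, 0.76, 0, 0, 0, -0.04, 85,
0.33, 0.76, 0, 0, 0, -0.03, 85,
0.33, 0.76, 0, 0, 0, -0.04, 85,
0.32, 0.76, 0, 0, 0, -0.03, 85,
0.33, 0.76, 0, 0, 0, -0.04, 85,
0, 0, 0.41, 0, 0, 0, 85,
0, 0, 0.41, 0, 0, 0, 85,
0, 0, 0.41, 0, 0, 0, 85,
0, 0, 0.41, 0, 0, 0, 85,
0, 0.01, 0.41, 0, 0, 0, 85,
```

Request:
jog_arm(
  commands=[0, 0, 0, 0, 0, 0, 70, 0, 0, 0, 0, 0, 0, 85, 0, 0, -0.48, 0, 0, 0, 85, 0, 0, -0.43, 0, 0, 0, 85, 0, 0, -0.43, 0, 0, 0, 85, 0, 0, -0.43, 0, 0, 0, 85, 0.34, 0.76, 0, 0, 0, -0.04, 85, 0.34, 0.76, 0, 0, 0, -0.04, 85, 0.33, 0.76, 0, 0, 0, -0.04, 85, 0.33, 0.76, 0, 0, 0, -0.03, 85, 0.33, 0.76, 0, 0, 0, -0.04, 85, 0.32, 0.76, 0, 0, 0, -0.03, 85, 0.33, 0.76, 0, 0, 0, -0.04, 85, 0, 0, 0, 0, 0, 0, 85, 0, 0, 0, 0, 0, 0, 85],
)

```text
t: 10.95
tool_pos: [0.4733, -0.0732, 0.1308]
tool_rot: [-0.042, 3.14, -0.001]
contact_force: [1.0, -0.1, 0.8]
opening: 0.0853
grip_force: 0.0
```

```bash

python3 - <<'E'
from h import *
ITEMS['lidW']=((.5,-.5,.004),(.72,-.28,.03))
measure('scene',['lidW','lemN','trayN','stN','stF','pot'])
plan([(.4735,-.073,.007,91.5,85,.5)])
E
```

```text
scene lidW 2084 [ 618.6 -389.8] [158.3 157.1] 20.2 z97 0.021
scene lemN 188 [481.7 -71.7] [49.7 41.4] 87.3 z97 0.042
scene trayN 890 [471.5 -99.4] [109.9 222.9] 1.4 z97 0.041
scene stN 428 [486.  122.1] [89.8 36.6] 33.4 z97 0.097
scene stF 608 [610.  235.9] [89.3 37.8] 41.6 z97 0.097
scene pot 451 [474.3 236.9] [48.2 77.7] 55.6 z97 0.092
at [ 0.4735 -0.0736  0.1308] 91.5 t 11.0
5 rows
0, 0, 0.41, 0, 0, 0, 85,
0, 0, 0.41, 0, 0, 0, 85,
0, 0, 0.41, 0, 0, 0, 85,
0, 0.01, 0.42, 0, 0, 0, 85,
0, 0, 0.41, -0.01, 0.01, 0, 85,
```

Request:
jog_arm(
  commands=[0, 0, 0.41, 0, 0, 0, 85, 0, 0, 0.41, 0, 0, 0, 85, 0, 0, 0.41, 0, 0, 0, 85, 0, 0.01, 0.42, 0, 0, 0, 85, 0, 0, 0.41, 0, 0, 0, 85, 0, 0, 0, 0, 0, 0, 40, 0, 0, 0, 0, 0, 0, 40, 0, 0, 0, 0, 0, 0, 40, 0, 0, 0, 0, 0, 0, 40, 0, 0, -0.3, 0, 0, 0, 40, 0, 0, -0.5, 0, 0, 0, 40],
  newtons=50,
)

```text
t: 12.38
tool_pos: [0.4719, -0.072, 0.0546]
tool_rot: [0.041, -3.139, -0.001]
contact_force: [-0.1, -0.7, -0.6]
opening: 0.0595
grip_force: 54.0
```

```bash

python3 - <<'E'
from h import *
plan([(.4735,-.085,.22,91.5,40,.7),(.455,-.379,.22,90,40,.8),(.455,-.379,.145,90,40,.6)])
E
```

```text
at [ 0.4719 -0.072   0.0546] 91.5 t 12.4
14 rows
0, -0.05, -0.69, 0, -0.01, 0, 40,
-0.01, -0.05, -0.69, 0, 0, 0, 40,
0, -0.06, -0.69, 0, -0.01, 0, 40,
-0.01, -0.05, -0.69, 0.01, 0, 0, 40,
0.06, -0.7, 0, 0, 0, 0.04, 40,
0.06, -0.7, 0, 0, 0, 0.04, 40,
0.06, -0.7, 0, 0, 0, 0.04, 40,
0.05, -0.7, 0, 0, 0, 0.04, 40,
0.05, -0.7, 0, 0, 0, 0.03, 40,
0.05, -0.7, 0, 0, 0, 0.04, 40,
0.05, -0.7, 0, 0, 0, 0.03, 40,
0, 0, 0.42, 0, 0, 0, 40,
0, 0, 0.42, 0, 0, 0, 40,
0, 0, 0.41, 0, 0, 0, 40,
```

Request:
jog_arm(
  commands=[0, -0.05, -0.69, 0, 0, 0, 40, 0, -0.05, -0.69, 0, 0, 0, 40, 0, -0.06, -0.69, 0, 0, 0, 40, 0, -0.05, -0.69, 0, 0, 0, 40, 0.09, -0.7, 0, 0, 0, 0.04, 40, 0.09, -0.7, 0, 0, 0, 0.04, 40, 0.09, -0.7, 0, 0, 0, 0.04, 40, 0.08, -0.7, 0, 0, 0, 0.04, 40, 0.08, -0.7, 0, 0, 0, 0.03, 40, 0.08, -0.7, 0, 0, 0, 0.04, 40, 0.08, -0.7, 0, 0, 0, 0.03, 40, 0, 0, 0.5, 0, 0, 0, 40, 0, 0, 0.5, 0, 0, 0, 40, 0, 0, 0.5, 0, 0, 0, 40, 0, 0, 0.4, 0, 0, 0, 40, 0, 0, 0, 0, 0, 0, 40],
)

```text
t: 14.38
tool_pos: [0.4409, -0.3781, 0.1042]
tool_rot: [0.0, -3.138, -0.006]
contact_force: [-0.2, 0.2, -0.8]
opening: 0.0602
grip_force: 45.4
```

```bash

python3 - <<'E'
from h import *
plan([(.442,-.379,.22,90,75,.6),(.57,-.20,.15,88,85,.8),(.643,-.077,.12,85,85,.8)])
E
```

```text
at [ 0.4409 -0.3781  0.1042] 90.0 t 14.4
12 rows
0, 0, -0.48, 0.01, -0.01, 0, 75,
0, 0, -0.48, 0.01, -0.01, 0, 75,
-0.01, -0.01, -0.48, 0.01, -0.01, 0, 75,
0, 0, -0.49, 0.01, 0, 0, 75,
-0.43, 0.6, 0.23, 0, 0, 0.07, 85,
-0.42, 0.6, 0.23, 0, 0, 0.07, 85,
-0.42, 0.6, 0.24, 0, 0, 0.07, 85,
-0.42, 0.6, 0.23, 0, 0, 0.07, 85,
-0.41, 0.61, 0.24, 0, 0, 0.07, 85,
-0.38, 0.7, 0.16, 0, 0, 0.18, 85,
-0.37, 0.7, 0.17, 0, 0, 0.17, 85,
-0.35, 0.71, 0.16, 0, 0, 0.18, 85,
```

Request:
jog_arm(
  commands=[0, 0, 0, 0, 0, 0, 75, 0, 0, 0, 0, 0, 0, 75, 0, 0, 0, 0, 0, 0, 75, 0, 0, -0.48, 0, 0, 0, 75, 0, 0, -0.48, 0, 0, 0, 75, 0, 0, -0.48, 0, 0, 0, 75, 0, 0, -0.49, 0, 0, 0, 75, -0.43, 0.6, 0.23, 0, 0, 0.07, 85, -0.42, 0.6, 0.23, 0, 0, 0.07, 85, -0.42, 0.6, 0.24, 0, 0, 0.07, 85, -0.42, 0.6, 0.23, 0, 0, 0.07, 85, -0.41, 0.61, 0.24, 0, 0, 0.07, 85, -0.38, 0.7, 0.16, 0, 0, 0.18, 85, -0.37, 0.7, 0.17, 0, 0, 0.17, 85, -0.35, 0.71, 0.16, 0, 0, 0.18, 85, 0, 0, 0, 0, 0, 0, 85],
)

```text
t: 16.38
tool_pos: [0.6438, -0.0749, 0.1221]
tool_rot: [-0.131, -3.138, -0.001]
contact_force: [-0.6, -0.5, -1.0]
opening: 0.0852
grip_force: 0.0
```

```bash

python3 - <<'E'
from h import *
d,w=measure('side',['lemF','trayF','trayN'],'s1.png')
p=box(w,(.35,-.45,.005),(.49,-.31,.15));print(len(p))
plan([(.643,-.077,.007,85,85,.5)])
E
```

```text
side lemF 172 [649.6 -94.6] [39.2 82.7] 63.7 z97 0.044
side trayF 561 [636.2 -90.3] [223.5 108.7] 86.0 z97 0.043
side trayN 562 [ 468.6 -100.8] [108.8 222.7] 2.5 z97 0.043
3342
at [ 0.6435 -0.0765  0.1226] 85.1 t 16.4
4 rows
0, 0, 0.48, 0, 0, 0.01, 85,
0, 0, 0.48, 0, 0, 0, 85,
0, 0, 0.48, 0, 0, 0.01, 85,
0.01, -0.01, 0.49, 0, 0, 0, 85,
```

View pics/s1.png

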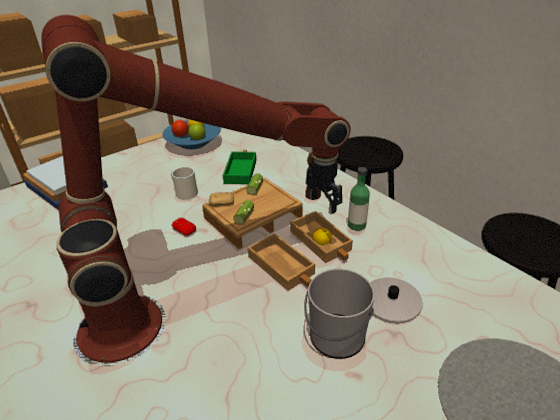

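The near tray at (280,262) is now empty with its lemon in the pail, and the lid lies flat at (393,297).

Request:
jog_arm(
  commands=[0, 0, 0.48, 0, 0, 0, 85, 0, 0, 0.48, 0, 0, 0, 85, 0, 0, 0.48, 0, 0, 0, 85, 0, 0, 0.49, 0, 0, 0, 85, 0, 0, 0, 0, 0, 0, 40, 0, 0, 0, 0, 0, 0, 40, 0, 0, 0, 0, 0, 0, 40, 0, 0, 0, 0, 0, 0, 40, 0, 0, -0.3, 0, 0, 0, 40, 0, 0, -0.5, 0, 0, 0, 40],
  newtons=50,
)

```text
t: 17.68
tool_pos: [0.6425, -0.0774, 0.0553]
tool_rot: [-0.138, -3.137, -0.001]
contact_force: [0.6, 0.1, -0.9]
opening: 0.0593
grip_force: 53.9
```

```bash

python3 - <<'E'
from h import *
plan([(.62,-.10,.22,86,40,.8),(.405,-.379,.23,90,40,.8),(.405,-.379,.105,90,40,.6)])
E
```

```text
at [ 0.6425 -0.0774  0.0553] 85.0 t 17.7
16 rows
0.09, -0.1, -0.69, 0, 0, -0.04, 40,
0.09, -0.1, -0.68, 0, -0.01, -0.05, 40,
0.08, -0.1, -0.69, 0, 0, -0.04, 40,
0.09, -0.11, -0.68, 0, -0.01, -0.05, 40,
0.41, -0.61, -0.02, 0, 0, -0.09, 40,
0.41, -0.61, -0.02, 0, 0, -0.09, 40,
0.42, -0.6, -0.02, 0, 0, -0.09, 40,
0.42, -0.6, -0.02, 0, 0, -0.09, 40,
0.43, -0.6, -0.02, 0, 0, -0.08, 40,
0.43, -0.59, -0.02, 0, 0, -0.09, 40,
0.44, -0.59, -0.03, 0, 0, -0.08, 40,
0.44, -0.58, -0.02, 0, 0, -0.09, 40,
0, 0, 0.52, 0, 0, 0, 40,
0, 0, 0.52, 0, 0, 0, 40,
0, 0, 0.52, 0, 0, 0, 40,
0, 0, 0.52, 0, 0, 0, 40,
```

Request:
jog_arm(
  commands=[0.09, -0.1, -0.69, 0, 0, -0.04, 40, 0.09, -0.1, -0.68, 0, 0, -0.05, 40, 0.08, -0.1, -0.69, 0, 0, -0.04, 40, 0.09, -0.11, -0.68, 0, 0, -0.05, 40, 0.41, -0.61, -0.02, 0, 0, -0.09, 40, 0.41, -0.61, -0.02, 0, 0, -0.09, 40, 0.42, -0.6, -0.02, 0, 0, -0.09, 40, 0.42, -0.6, -0.02, 0, 0, -0.09, 40, 0.43, -0.6, -0.02, 0, 0, -0.08, 40, 0.43, -0.59, -0.02, 0, 0, -0.09, 40, 0.44, -0.59, -0.03, 0, 0, -0.08, 40, 0.44, -0.58, -0.02, 0, 0, -0.09, 40, 0, 0, 0.52, 0, 0, 0, 40, 0, 0, 0.52, 0, 0, 0, 40, 0, 0, 0.52, 0, 0, 0, 40, 0, 0, 0.52, 0, 0, 0, 40, 0, 0, 0, 0, 0, 0, 75, 0, 0, 0, 0, 0, 0, 75, 0, 0, 0, 0, 0, 0, 75],
)

```text
t: 20.05
tool_pos: [0.4058, -0.3796, 0.1065]
tool_rot: [-0.001, 3.14, -0.002]
contact_force: [-0.1, -0.2, 0.4]
opening: 0.0751
grip_force: 0.0
```

```bash

python3 - <<'E'
from h import *
plan([(.405,-.379,.23,90,75,.7),(.47,-.10,.28,100,85,.9),(.484,.121,.28,124,70,.9)])
E
```

```text
at [ 0.4058 -0.3796  0.1065] 90.0 t 20.1
15 rows
0, 0, -0.69, -0.01, 0, 0, 75,
0.01, 0, -0.68, 0, 0.01, 0, 75,
0, 0.01, -0.69, -0.01, 0, 0, 75,
-0.18, 0.77, -0.14, 0, 0, -0.29, 85,
-0.2, 0.77, -0.14, 0, 0, -0.29, 85,
-0.23, 0.76, -0.14, 0, 0, -0.29, 85,
-0.25, 0.76, -0.14, 0, 0, -0.29, 85,
-0.27, 0.75, -0.13, 0, 0, -0.29, 85,
-0.29, 0.74, -0.14, 0, 0, -0.29, 85,
-0.14, 0.6, 0, 0, 0, -0.7, 70,
-0.19, 0.59, 0, 0, 0, -0.7, 70,
-0.23, 0.57, 0, 0, 0, -0.7, 70,
-0.26, 0.55, 0, 0, 0, -0.7, 70,
-0.3, 0.54, 0, 0, 0, -0.7, 70,
-0.35, 0.51, 0, 0, 0.01, -0.69, 70,
```

Request:
jog_arm(
  commands=[0, 0, -0.69, 0, 0, 0, 75, 0, 0, -0.69, 0, 0, 0, 75, 0, 0, -0.69, 0, 0, 0, 75, -0.18, 0.77, -0.14, 0, 0, -0.29, 85, -0.2, 0.77, -0.14, 0, 0, -0.29, 85, -0.23, 0.76, -0.14, 0, 0, -0.29, 85, -0.25, 0.76, -0.14, 0, 0, -0.29, 85, -0.27, 0.75, -0.13, 0, 0, -0.29, 85, -0.29, 0.74, -0.14, 0, 0, -0.29, 85, -0.14, 0.6, 0, 0, 0, -0.7, 70, -0.19, 0.59, 0, 0, 0, -0.7, 70, -0.23, 0.57, 0, 0, 0, -0.7, 70, -0.26, 0.55, 0, 0, 0, -0.7, 70, -0.3, 0.54, 0, 0, 0, -0.7, 70, -0.35, 0.51, 0, 0, 0, -0.69, 70, 0, 0, 0, 0, 0, 0, 70, 0, 0, 0, 0, 0, 0, 70],
)

```text
t: 22.18
tool_pos: [0.4844, 0.1207, 0.2793]
tool_rot: [-0.918, 3.004, -0.001]
contact_force: [0.2, 0.4, -0.1]
opening: 0.07
grip_force: 0.0
```

```bash

python3 - <<'E'
from h import *
measure('wrist',['stN','stF','pot','trayN'])
measure('side',['stN','stF','pot','trayF'])
plan([(.484,.121,.067,124,70,.6)])
E
```

```text
wrist stN 3063 [484.  121.8] [86.9 39.9] 34.8 z97 0.097
wrist stF 2306 [608.6 235.8] [87.4 39.9] 40.0 z97 0.097
wrist pot 3387 [468.6 234.3] [48.  84.5] 56.9 z97 0.092
wrist trayN 3884 [ 471.6 -100.2] [105.3 221.8] 1.5 z97 0.042
side stN 219 [481.8 121.6] [91. 38.] 31.7 z97 0.098
side stF 138 [605.7 230.8] [86.6 35.6] 31.6 z97 0.098
side pot 231 [465.9 232.7] [47.5 81.6] 59.6 z97 0.094
side trayF 460 [636.5 -88.8] [223.3 108.4] 85.0 z97 0.043
at [0.4845 0.1202 0.279 ] 123.9 t 22.3
6 rows
0, 0, 0.59, 0, 0, 0, 70,
0, 0, 0.59, 0, 0, 0, 70,
0, 0, 0.59, 0, 0, 0, 70,
0, 0.01, 0.59, 0, 0, -0.01, 70,
0, 0, 0.59, 0, 0, 0, 70,
0, 0.01, 0.58, 0, 0, -0.01, 70,
```

Request:
jog_arm(
  commands=[0, 0, 0.59, 0, 0, 0, 70, 0, 0, 0.59, 0, 0, 0, 70, 0, 0, 0.59, 0, 0, 0, 70, 0, 0.01, 0.59, 0, 0, 0, 70, 0, 0, 0.59, 0, 0, 0, 70, 0, 0.01, 0.61, 0, 0, 0, 70, 0, 0, 0, 0, 0, 0, 20, 0, 0, 0, 0, 0, 0, 20, 0, 0, 0, 0, 0, 0, 20, 0, 0, 0, 0, 0, 0, 20, 0, 0, -0.3, 0, 0, 0, 20, 0, 0, -0.6, 0, 0, 0, 20, 0, 0, -0.8, 0, 0, 0, 20],
  newtons=60,
)

```text
t: 23.9
tool_pos: [0.4831, 0.1219, 0.1685]
tool_rot: [0.918, -3.003, -0.0]
contact_force: [0.6, -0.3, -1.1]
opening: 0.0345
grip_force: 60.8
```

```bash

python3 - <<'E'
from h import *
plan([(.48,.08,.25,115,20,.8),(.422,-.355,.25,90,20,.85),(.422,-.355,.13,90,20,.7)])
E
```

```text
at [0.4831 0.1219 0.1685] 124.0 t 23.9
14 rows
0.22, -0.27, -0.68, 0, -0.01, 0.78, 20,
0.19, -0.3, -0.68, 0.01, 0, 0.79, 20,
0.44, -0.68, 0, 0, 0, 0.48, 20,
0.4, -0.7, 0, 0, 0, 0.49, 20,
0.37, -0.72, 0, 0, 0, 0.48, 20,
0.33, -0.74, 0, 0, 0, 0.49, 20,
0.3, -0.76, 0, 0, 0, 0.48, 20,
0.26, -0.77, 0, 0, 0, 0.49, 20,
0.22, -0.78, 0, 0, 0, 0.48, 20,
0.19, -0.8, 0, 0, 0, 0.49, 20,
0.15, -0.8, 0, -0.01, 0, 0.48, 20,
0, 0, 0.67, 0, 0, 0, 20,
0, 0, 0.67, 0, 0, 0, 20,
0, 0, 0.66, 0, 0, 0, 20,
```

Request:
jog_arm(
  commands=[0.22, -0.27, -0.68, 0, 0, 0.78, 20, 0.19, -0.3, -0.68, 0, 0, 0.79, 20, 0.44, -0.68, 0, 0, 0, 0.48, 20, 0.4, -0.7, 0, 0, 0, 0.49, 20, 0.37, -0.72, 0, 0, 0, 0.48, 20, 0.33, -0.74, 0, 0, 0, 0.49, 20, 0.3, -0.76, 0, 0, 0, 0.48, 20, 0.26, -0.77, 0, 0, 0, 0.49, 20, 0.22, -0.78, 0, 0, 0, 0.48, 20, 0.19, -0.8, 0, 0, 0, 0.49, 20, 0.15, -0.8, 0, 0, 0, 0.48, 20, 0, 0, 0.67, 0, 0, 0, 20, 0, 0, 0.67, 0, 0, 0, 20, 0, 0, 0.66, 0, 0, 0, 20, 0, 0, 0, 0, 0, 0, 20],
)

```text
t: 25.78
tool_pos: [0.4208, -0.3532, 0.1262]
tool_rot: [0.0, -3.137, -0.008]
contact_force: [0.0, 0.1, -0.6]
opening: 0.0349
grip_force: 60.9
```

```bash

python3 - <<'E'
from h import *
d,w=measure('wrist',['trayN'],'w2.png')
plan([(.422,-.355,.25,90,50,.8),(.47,-.10,.27,110,70,.9),(.607,.234,.27,129,70,.9)])
E
```

```text
wrist trayN 4198 [ 476.7 -173.2] [112.8  78.3] 13.2 z97 0.041
at [ 0.4222 -0.3546  0.1289] 90.0 t 25.8
15 rows
0, 0, -0.67, 0, 0, 0, 50,
0, 0, -0.67, 0.01, -0.01, 0, 50,
0, -0.01, -0.68, 0, 0, 0, 50,
-0.16, 0.85, -0.07, 0, 0, -0.7, 70,
-0.22, 0.84, -0.07, 0, 0, -0.7, 70,
-0.28, 0.82, -0.06, 0, 0, -0.7, 70,
-0.33, 0.8, -0.07, 0, 0, -0.69, 70,
-0.39, 0.77, -0.06, 0, 0, -0.7, 70,
-0.58, 0.64, 0, 0, 0, -0.47, 70,
-0.61, 0.61, 0, 0, 0, -0.47, 70,
-0.63, 0.58, 0, 0, 0, -0.47, 70,
-0.66, 0.55, 0, 0, 0, -0.48, 70,
-0.69, 0.51, 0, 0, 0, -0.47, 70,
-0.71, 0.48, 0, 0, 0, -0.48, 70,
-0.73, 0.45, 0, 0, 0, -0.47, 70,
```

View pics/w2.png

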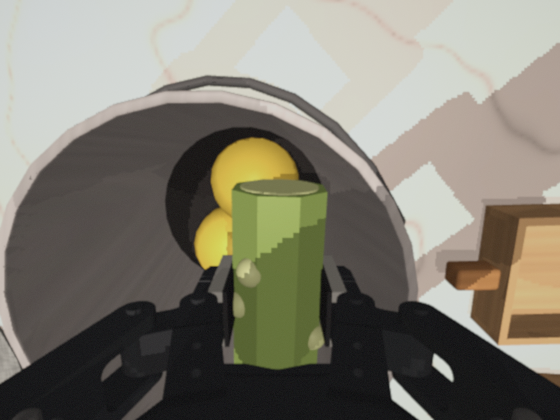

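Both lemons are in the pail at (255,175) and (225,240), and the stalk is held between the fingers at (280,270). I'll release it.

Request:
jog_arm(
  commands=[0, 0, 0.3, 0, 0, 0, 20, 0, 0, 0, 0, 0, 0, 50, 0, 0, 0, 0, 0, 0, 50, 0, 0, 0, 0, 0, 0, 50, 0, 0, -0.8, 0, 0, 0, 50, 0, 0, -0.8, 0, 0, 0, 50, 0, 0, -0.7, 0, 0, 0, 50, -0.16, 0.85, -0.07, 0, 0, -0.7, 70, -0.22, 0.84, -0.07, 0, 0, -0.7, 70, -0.28, 0.82, -0.06, 0, 0, -0.7, 70, -0.33, 0.8, -0.07, 0, 0, -0.69, 70, -0.39, 0.77, -0.06, 0, 0, -0.7, 70, -0.58, 0.64, 0, 0, 0, -0.47, 70, -0.61, 0.61, 0, 0, 0, -0.47, 70, -0.63, 0.58, 0, 0, 0, -0.47, 70, -0.66, 0.55, 0, 0, 0, -0.48, 70, -0.69, 0.51, 0, 0, 0, -0.47, 70, -0.71, 0.48, 0, 0, 0, -0.48, 70, -0.73, 0.45, 0, 0, 0, -0.47, 70, 0, 0, 0, 0, 0, 0, 70],
)

```text
t: 28.32
tool_pos: [0.607, 0.2374, 0.2677]
tool_rot: [1.054, -2.958, -0.002]
contact_force: [-0.6, -0.8, -0.8]
opening: 0.0699
grip_force: 0.0
```

```bash

python3 - <<'E'
from h import *
measure('wrist',['stF','pot','stN'])
measure('scene',['stF','pot','stN'])
plan([(.608,.235,.065,130,70,.6)])
E
```

```text
wrist stF 3281 [608.3 236.1] [86.  39.9] 38.7 z97 0.097
wrist pot 5180 [471.3 235.4] [52.1 81.2] 56.9 z97 0.092
stN few
scene stF 608 [611.1 235.4] [89.5 38. ] 42.8 z97 0.097
scene pot 450 [474.7 236.9] [48.3 79.6] 55.0 z97 0.092
stN few
at [0.6068 0.2346 0.2682] 129.0 t 28.4
6 rows
0, 0, 0.56, 0, 0, -0.03, 70,
0, 0, 0.57, 0, 0, -0.03, 70,
-0.01, 0, 0.56, 0, 0, -0.03, 70,
0, 0, 0.57, 0, 0, -0.03, 70,
-0.01, 0, 0.56, 0, -0.01, -0.03, 70,
0, -0.01, 0.57, 0, 0, -0.02, 70,
```

Request:
jog_arm(
  commands=[0, 0, 0.56, 0, 0, -0.03, 70, 0, 0, 0.57, 0, 0, -0.03, 70, -0.01, 0, 0.56, 0, 0, -0.03, 70, 0, 0, 0.57, 0, 0, -0.03, 70, -0.01, 0, 0.56, 0, 0, -0.03, 70, 0, 0, 0.57, 0, 0, -0.02, 70, 0, 0, 0, 0, 0, 0, 20, 0, 0, 0, 0, 0, 0, 20, 0, 0, 0, 0, 0, 0, 20, 0, 0, 0, 0, 0, 0, 20, 0, 0, -0.3, 0, 0, 0, 20, 0, 0, -0.6, 0, 0, 0, 20, 0, 0, -0.8, 0, 0, 0, 20],
  newtons=60,
)

```text
t: 30.05
tool_pos: [0.6074, 0.2348, 0.1682]
tool_rot: [1.073, -2.951, -0.0]
contact_force: [-0.2, -0.4, -0.3]
opening: 0.0352
grip_force: 61.0
```

```bash

python3 - <<'E'
from h import *
plan([(.58,.18,.24,120,20,.8),(.422,-.40,.25,90,20,.85),(.422,-.40,.13,90,20,.7)])
E
```

```text
at [0.6074 0.2348 0.1682] 130.0 t 30.1
18 rows
0.31, -0.14, -0.4, 0, -0.01, 0.58, 20,
0.31, -0.15, -0.4, 0, 0, 0.58, 20,
0.29, -0.17, -0.4, 0.01, -0.01, 0.58, 20,
0.59, -0.59, -0.01, 0, 0, 0.44, 20,
0.57, -0.61, -0.01, 0, 0, 0.44, 20,
0.54, -0.64, -0.01, 0, 0, 0.44, 20,
0.51, -0.66, -0.01, 0, 0, 0.43, 20,
0.48, -0.68, -0.02, 0, 0, 0.44, 20,
0.45, -0.7, -0.01, 0, 0, 0.43, 20,
0.42, -0.72, -0.02, 0, 0, 0.44, 20,
0.39, -0.74, -0.01, 0, 0, 0.43, 20,
0.36, -0.76, -0.02, 0, 0, 0.44, 20,
0.32, -0.77, -0.01, 0, 0, 0.43, 20,
0.29, -0.78, -0.02, 0, 0, 0.44, 20,
0.25, -0.8, -0.01, 0, 0, 0.43, 20,
0, 0, 0.67, 0, 0, 0, 20,
0, 0, 0.66, 0, 0, 0, 20,
0, 0, 0.67, 0, 0, 0, 20,
```

Request:
jog_arm(
  commands=[0.31, -0.14, -0.4, 0, 0, 0.58, 20, 0.31, -0.15, -0.4, 0, 0, 0.58, 20, 0.29, -0.17, -0.4, 0, 0, 0.58, 20, 0.59, -0.59, -0.01, 0, 0, 0.44, 20, 0.57, -0.61, -0.01, 0, 0, 0.44, 20, 0.54, -0.64, -0.01, 0, 0, 0.44, 20, 0.51, -0.66, -0.01, 0, 0, 0.43, 20, 0.48, -0.68, -0.02, 0, 0, 0.44, 20, 0.45, -0.7, -0.01, 0, 0, 0.43, 20, 0.42, -0.72, -0.02, 0, 0, 0.44, 20, 0.39, -0.74, -0.01, 0, 0, 0.43, 20, 0.36, -0.76, -0.02, 0, 0, 0.44, 20, 0.32, -0.77, -0.01, 0, 0, 0.43, 20, 0.29, -0.78, -0.02, 0, 0, 0.44, 20, 0.25, -0.8, -0.01, 0, 0, 0.43, 20, 0, 0, 0, 0, 0, 0, 20],
)

```text
t: 32.05
tool_pos: [0.4215, -0.4026, 0.2502]
tool_rot: [0.006, 3.141, -0.003]
contact_force: [0.1, 0.2, 0.0]
opening: 0.0348
grip_force: 61.0
```

```bash

python3 - <<'E'
from h import *
ITEMS['inpail']=((.36,-.44,-.01),(.484,-.318,.145))
d,w=measure('wrist',[],'w3.png')
im=d['image'].astype(int);lo,hi=ITEMS['inpail'];m=np.all((w>lo)&(w<hi),-1)&(im[...,1]-im[...,2]>35)
p=clean(w[m]);print(len(p),rect(p),np.percentile(p[:,2],[3,97]))
plan([(.422,-.40,.13,90,20,.7)])
E
```

```text
4764 (array([ 415.5, -364.5]), array([ 77.6, 109.1]), 81.1) [0.02604271 0.08066088]
at [ 0.4221 -0.4009  0.2499] 89.9 t 32.1
3 rows
0, 0.01, 0.67, 0, 0, -0.01, 20,
0, 0, 0.66, 0, 0, 0, 20,
0, 0.01, 0.67, -0.01, 0.01, -0.01, 20,
```

View pics/w3.png

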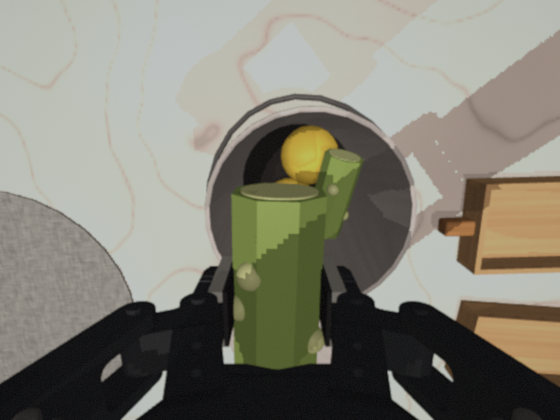

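The first stalk lies on the +y side of the pail at (335,195), with its top at about 80 mm. I'll drop the second beside it.

Request:
jog_arm(
  commands=[0, 0, 0.67, 0, 0, 0, 20, 0, 0, 0.66, 0, 0, 0, 20, 0, 0, 0.67, 0, 0, 0, 20, 0, 0, 0.33, 0, 0, 0, 20, 0, 0, 0, 0, 0, 0, 50, 0, 0, 0, 0, 0, 0, 50, 0, 0, 0, 0, 0, 0, 50, 0, 0, -0.8, 0, 0, 0, 50, 0, 0, -0.8, 0, 0, 0, 50, 0, 0, -0.7, 0, 0, 0, 50, 0, 0, 0, 0, 0, 0, 50],
)

```text
t: 33.48
tool_pos: [0.4249, -0.4016, 0.2549]
tool_rot: [-0.002, 3.133, -0.015]
contact_force: [-0.2, -0.1, -0.2]
opening: 0.0498
grip_force: 0.0
```

```bash

python3 - <<'E'
from h import *
plan([(.44,-.2,.27,70,80,.9),(.469,.235,.25,57,80,.9)])
E
```

```text
at [ 0.4249 -0.4016  0.2549] 90.1 t 33.5
14 rows
-0.05, 0.67, -0.06, -0.02, 0.02, 0.7, 80,
0, 0.67, -0.05, -0.02, 0.02, 0.7, 80,
0.04, 0.67, -0.05, -0.01, 0.02, 0.7, 80,
0.09, 0.67, -0.06, -0.02, 0.02, 0.7, 80,
0.13, 0.67, -0.05, -0.01, 0.02, 0.7, 80,
0.23, 0.77, 0.04, 0, 0, 0.25, 80,
0.24, 0.77, 0.04, 0, 0, 0.25, 80,
0.26, 0.76, 0.04, 0, 0, 0.25, 80,
0.28, 0.76, 0.04, 0, 0, 0.25, 80,
0.3, 0.75, 0.03, 0, 0, 0.25, 80,
0.32, 0.74, 0.04, 0, 0, 0.26, 80,
0.34, 0.73, 0.03, 0, 0, 0.25, 80,
0.36, 0.73, 0.04, 0, 0, 0.26, 80,
0.38, 0.71, 0.03, 0, 0, 0.25, 80,
```

Request:
jog_arm(
  commands=[-0.05, 0.67, -0.06, 0, 0, 0.7, 80, 0, 0.67, -0.05, 0, 0, 0.7, 80, 0.04, 0.67, -0.05, 0, 0, 0.7, 80, 0.09, 0.67, -0.06, 0, 0, 0.7, 80, 0.13, 0.67, -0.05, 0, 0, 0.7, 80, 0.23, 0.77, 0.04, 0, 0, 0.25, 80, 0.24, 0.77, 0.04, 0, 0, 0.25, 80, 0.26, 0.76, 0.04, 0, 0, 0.25, 80, 0.28, 0.76, 0.04, 0, 0, 0.25, 80, 0.3, 0.75, 0.03, 0, 0, 0.25, 80, 0.32, 0.74, 0.04, 0, 0, 0.26, 80, 0.34, 0.73, 0.03, 0, 0, 0.25, 80, 0.36, 0.73, 0.04, 0, 0, 0.26, 80, 0.38, 0.71, 0.03, 0, 0, 0.25, 80, 0, 0, 0, 0, 0, 0, 80, 0, 0, 0, 0, 0, 0, 80],
)

```text
t: 35.48
tool_pos: [0.4671, 0.2366, 0.2433]
tool_rot: [-0.892, -3.012, 0.001]
contact_force: [0.2, 0.6, -0.4]
opening: 0.0803
grip_force: 0.0
```

```bash

python3 - <<'E'
from h import *
measure('wrist',['pot','stN','stF'])
measure('scene',['pot'])
plan([(.469,.235,.063,57,80,.6)])
E
```

```text
wrist pot 4553 [468.  237.1] [52.1 81.1] 56.7 z97 0.092
stN few
stF few
scene pot 451 [475.3 236.4] [47.5 78.2] 56.5 z97 0.092
at [0.4674 0.2358 0.2434] 56.9 t 35.6
5 rows
-0.01, 0, 0.6, 0, 0, 0, 80,
0, 0, 0.6, 0, 0, 0, 80,
-0.01, 0, 0.6, 0, 0, -0.01, 80,
0, 0, 0.6, 0, 0, 0, 80,
-0.01, 0, 0.61, 0, 0, -0.01, 80,
```

Request:
jog_arm(
  commands=[-0.01, 0, 0.6, 0, 0, 0, 80, 0, 0, 0.6, 0, 0, 0, 80, -0.01, 0, 0.6, 0, 0, 0, 80, 0, 0, 0.6, 0, 0, 0, 80, 0, 0, 0.61, 0, 0, 0, 80, 0, 0, 0, 0, 0, 0, 30, 0, 0, 0, 0, 0, 0, 30, 0, 0, 0, 0, 0, 0, 30, 0, 0, 0, 0, 0, 0, 30, 0, 0, -0.3, 0, 0, 0, 30, 0, 0, -0.6, 0, 0, 0, 30, 0, 0, -0.8, 0, 0, 0, 30],
  newtons=60,
)

```text
t: 37.08
tool_pos: [0.4677, 0.2357, 0.166]
tool_rot: [-0.893, -3.011, 0.001]
contact_force: [0.8, 0.5, -0.5]
opening: 0.0501
grip_force: 64.5
```

```bash

python3 - <<'E'
from h import *
plan([(.47,.19,.25,60,30,.8),(.43,-.379,.25,90,30,.85)])
E
```

```text
at [0.4677 0.2357 0.166 ] 57.0 t 37.1
14 rows
-0.22, -0.31, -0.7, -0.01, 0, -0.27, 30,
-0.22, -0.32, -0.7, 0, -0.01, -0.26, 30,
-0.35, -0.71, 0, 0, 0, -0.44, 30,
-0.31, -0.73, 0, 0, 0, -0.44, 30,
-0.28, -0.74, 0, 0, 0, -0.44, 30,
-0.25, -0.75, 0, 0, 0, -0.44, 30,
-0.22, -0.76, 0, 0, 0, -0.43, 30,
-0.18, -0.77, 0, 0, 0, -0.44, 30,
-0.15, -0.78, 0, 0, 0, -0.43, 30,
-0.12, -0.78, 0, 0, 0, -0.44, 30,
-0.08, -0.79, 0, 0, 0, -0.43, 30,
-0.05, -0.79, 0, 0, 0, -0.44, 30,
-0.01, -0.79, 0, 0, 0, -0.43, 30,
0.02, -0.79, 0, 0, 0, -0.44, 30,
```

Request:
jog_arm(
  commands=[-0.22, -0.31, -0.7, 0, 0, -0.27, 30, -0.22, -0.32, -0.7, 0, 0, -0.26, 30, -0.35, -0.71, 0, 0, 0, -0.44, 30, -0.31, -0.73, 0, 0, 0, -0.44, 30, -0.28, -0.74, 0, 0, 0, -0.44, 30, -0.25, -0.75, 0, 0, 0, -0.44, 30, -0.22, -0.76, 0, 0, 0, -0.43, 30, -0.18, -0.77, 0, 0, 0, -0.44, 30, -0.15, -0.78, 0, 0, 0, -0.43, 30, -0.12, -0.78, 0, 0, 0, -0.44, 30, -0.08, -0.79, 0, 0, 0, -0.43, 30, -0.05, -0.79, 0, 0, 0, -0.44, 30, -0.01, -0.79, 0, 0, 0, -0.43, 30, 0.02, -0.79, 0, 0, 0, -0.44, 30, 0, 0, 0, 0, 0, 0, 30],
)

```text
t: 38.95
tool_pos: [0.4297, -0.3811, 0.25]
tool_rot: [0.005, 3.141, -0.002]
contact_force: [0.3, -0.8, -0.3]
opening: 0.0506
grip_force: 64.6
```

```bash

python3 - <<'E'
from h import *
d,w=measure('wrist',[],'w4.png')
ITEMS['inpail']=((.36,-.44,-.01),(.484,-.318,.145))
im=d['image'].astype(int);lo,hi=ITEMS['inpail'];m=np.all((w>lo)&(w<hi),-1)&(im[...,1]-im[...,2]>35)
p=clean(w[m]);print(len(p),rect(p),np.percentile(p[:,2],[3,97]))
plan([(.422,-.379,.13,90,30,.7)])
E
```

```text
5534 (array([ 396.2, -377.6]), array([108.2,  72. ]), 89.4) [0.02346153 0.07107549]
at [ 0.4301 -0.3795  0.2498] 89.9 t 39.0
3 rows
0.05, 0, 0.67, 0, 0, -0.01, 30,
0.04, 0, 0.66, 0, 0, 0, 30,
0.05, 0.01, 0.67, 0, 0.01, -0.01, 30,
```

View pics/w4.png

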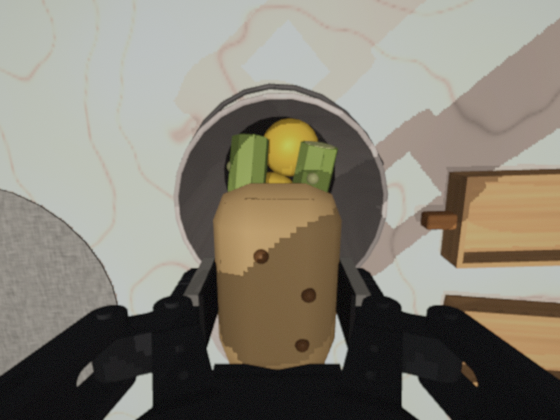

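Both stalks are low in the pail at (248,160) and (318,165), so I'll drop the potato on top.

Request:
jog_arm(
  commands=[0.05, 0, 0.67, 0, 0, 0, 30, 0.04, 0, 0.66, 0, 0, 0, 30, 0.05, 0, 0.67, 0, 0, 0, 30, 0, 0, 0.3, 0, 0, 0, 30, 0, 0, 0, 0, 0, 0, 70, 0, 0, 0, 0, 0, 0, 70, 0, 0, 0, 0, 0, 0, 70, 0, 0, -0.8, 0, 0, 0, 70, 0, 0, -0.8, 0, 0, 0, 70, 0, 0, -0.8, 0, 0, 0, 70, 0, 0.7, -0.2, 0, 0, 0, 70, 0, 0.8, 0, 0, 0, 0, 70, 0, 0.6, 0, 0, 0, 0, 70, 0, 0, 0, 0, 0, 0, 70],
)

```text
t: 40.75
tool_pos: [0.4223, -0.2512, 0.2684]
tool_rot: [-0.005, 3.139, -0.003]
contact_force: [0.1, -0.4, -0.6]
opening: 0.0702
grip_force: 0.0
```

```bash

python3 - <<'E'
from h import *
ITEMS['lidW']=((.5,-.5,.004),(.72,-.28,.03));ITEMS['knobW']=((.58,-.43,.03),(.66,-.35,.06))
d,w=measure('wrist',['lidW','knobW','trayN','trayF'],'w5.png')
p=clean(box(w,(.365,-.43,.0),(.478,-.325,.15)));print(len(p),np.percentile(p[:,2],[3,50,97,99.8]))
measure('scene',['lidW','knobW','trayN','trayF'])
plan([(.617,-.39,.15,90,60,.8),(.617,-.39,.028,90,60,.5)])
E
```

```text
wrist lidW 3117 [ 603.2 -378.3] [155.3 120.9] 48.9 z97 0.020
knobW few
wrist trayN 3973 [ 471.6 -101.2] [106.  224.2] 1.5 z97 0.041
wrist trayF 1100 [ 634.2 -106.8] [192.5 107.4] 82.6 z97 0.041
10149 [0.00772534 0.07297767 0.13207307 0.14867506]
scene lidW 2070 [ 617.9 -389. ] [158.1 157.4] 65.4 z97 0.021
scene knobW 134 [ 618.3 -389.2] [25.8 27.3] 14.2 z97 0.051
scene trayN 730 [471.  -99.4] [109.7 223.7] 1.0 z97 0.042
scene trayF 730 [639.1 -88.7] [222.3 109.4] 84.9 z97 0.041
at [ 0.4222 -0.2529  0.2678] 90.0 t 40.9
11 rows
-0.54, -0.38, 0.33, 0, 0, 0, 60,
-0.54, -0.38, 0.33, 0, 0, 0, 60,
-0.54, -0.38, 0.33, 0, 0, 0, 60,
-0.54, -0.38, 0.33, -0.01, 0, 0, 60,
-0.54, -0.38, 0.33, 0, 0.01, 0, 60,
-0.54, -0.38, 0.32, -0.01, 0, 0.01, 60,
0, 0, 0.41, 0, 0, 0, 60,
0, 0, 0.41, 0, 0, 0, 60,
0, 0, 0.4, 0, 0, 0, 60,
0, 0, 0.41, 0, 0, 0, 60,
0, 0, 0.4, 0, 0, 0, 60,
```

View pics/w5.png

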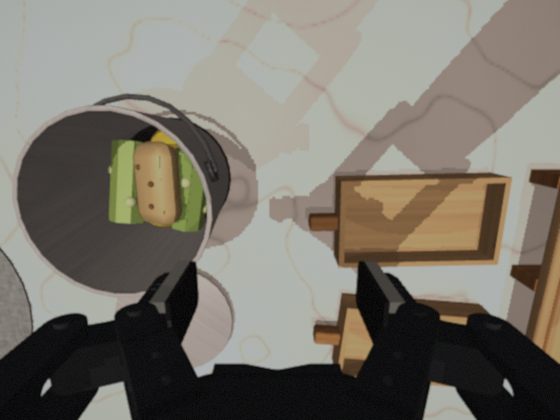

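All the scraps are in the pail, well below the rim at (155,185). Next I'll fetch the lid.

Request:
jog_arm(
  commands=[-0.54, -0.38, 0.33, 0, 0, 0, 60, -0.54, -0.38, 0.33, 0, 0, 0, 60, -0.54, -0.38, 0.33, 0, 0, 0, 60, -0.54, -0.38, 0.33, 0, 0, 0, 60, -0.54, -0.38, 0.33, 0, 0, 0, 60, -0.54, -0.38, 0.32, 0, 0, 0, 60, 0, 0, 0.41, 0, 0, 0, 60, 0, 0, 0.41, 0, 0, 0, 60, 0, 0, 0.4, 0, 0, 0, 60, 0, 0, 0.41, 0, 0, 0, 60, 0, 0, 0.4, 0, 0, 0, 60, 0, 0, 0, 0, 0, 0, 10, 0, 0, 0, 0, 0, 0, 10, 0, 0, 0, 0, 0, 0, 10, 0, 0, 0, 0, 0, 0, 10, 0, 0, -0.3, 0, 0, 0, 10],
  newtons=60,
)

```text
t: 42.85
tool_pos: [0.6151, -0.3884, 0.0434]
tool_rot: [0.0, -3.138, -0.004]
contact_force: [-0.1, -0.7, -1.9]
opening: 0.0262
grip_force: 59.1
```

```bash

python3 - <<'E'
from h import *
plan([(.617,-.39,.23,90,10,.7),(.421,-.379,.23,90,10,.7),(.421,-.379,.192,90,10,.4)])
E
```

```text
at [ 0.6151 -0.3884  0.0434] 90.0 t 42.9
12 rows
0, 0, -0.62, 0, -0.01, 0, 10,
-0.01, 0, -0.62, 0.01, -0.01, 0, 10,
-0.01, -0.01, -0.62, 0, 0, 0, 10,
0, -0.01, -0.62, 0.01, -0.01, 0, 10,
-0.01, 0, -0.63, 0, 0, 0, 10,
0.65, 0.04, 0, 0, 0, 0, 10,
0.65, 0.04, 0, 0, 0, 0, 10,
0.66, 0.03, 0, 0, 0, 0, 10,
0.65, 0.04, 0, 0, 0, 0, 10,
0.66, 0.03, 0, 0, 0, 0, 10,
0, 0, 0.32, 0, 0, 0, 10,
0, 0, 0.31, 0, 0, 0, 10,
```

Request:
jog_arm(
  commands=[0, 0, -0.62, 0, 0, 0, 10, 0, 0, -0.62, 0, 0, 0, 10, 0, 0, -0.62, 0, 0, 0, 10, 0, 0, -0.62, 0, 0, 0, 10, 0, 0, -0.63, 0, 0, 0, 10, 0.65, 0.03, 0, 0, 0, 0, 10, 0.65, 0.03, 0, 0, 0, 0, 10, 0.66, 0.03, 0, 0, 0, 0, 10, 0.65, 0.03, 0, 0, 0, 0, 10, 0.66, 0.03, 0, 0, 0, 0, 10, 0, 0, 0.32, 0, 0, 0, 10, 0, 0, 0.25, 0, 0, 0, 10, 0, 0, 0, 0, 0, 0, 10, 0, 0, 0, 0, 0, 0, 10],
)

```text
t: 44.6
tool_pos: [0.4208, -0.3804, 0.1971]
tool_rot: [0.002, -3.142, -0.0]
contact_force: [0.1, -0.3, -0.9]
opening: 0.0265
grip_force: 59.3
```

```bash

python3 - <<'E'
from h import *
o=ctrl.get_obs();print(o['tool_pos'],o['contact_force'])
ITEMS['lid']=((.3,-.5,.178),(.55,-.25,.21));
for c in ['scene','side']:
    d,w=measure(c,['lid'])
    p=clean(box(w,*ITEMS['lid']));A=np.c_[p[:,:2],np.ones(len(p))]
    p=p[p[:,2]<np.median(p[:,2])+.004];A=np.c_[p[:,:2],np.ones(len(p))];print(np.linalg.lstsq(A,p[:,2],rcond=None)[0],np.median(p[:,2]))
E
```

```text
[ 0.42079579 -0.38036224  0.19709798] [ 0.05921372 -0.33387781 -0.87964063]
scene lid 1312 [ 428.8 -375.7] [144.6 157.1] 32.7 z97 0.205
[-0.02315462 -0.01202325  0.19169495] 0.1860840928440909
side lid 2325 [ 413.6 -386.2] [143.8 158.3] 35.4 z97 0.193
[0.01144361 0.01067329 0.18635619] 0.18696620609377756
```

Request:
jog_arm(
  commands=[-0.02, 0.02, 0.1, 0, 0, 0, 10, 0, 0, 0.1, 0, 0, 0, 10, 0, 0, 0.08, 0, 0, 0, 10, 0, 0, 0.04, 0, 0, 0, 10, 0, 0, 0, 0, 0, 0, 10],
)

```text
t: 45.32
tool_pos: [0.4213, -0.3792, 0.1792]
tool_rot: [-0.0, 3.142, 0.0]
contact_force: [-2.9, 2.9, 4.3]
opening: 0.0264
grip_force: 60.0
```

Contact has been made. I'll release the lid and check it.

Request:
jog_arm(
  commands=[0, 0, 0, 0, 0, 0, 60, 0, 0, 0, 0, 0, 0, 60, 0, 0, 0, 0, 0, 0, 60, 0, 0, -0.4, 0, 0, 0, 60, 0, 0, -0.7, 0, 0, 0, 60, 0, 0, -0.7, 0, 0, 0, 60, 0, 0.8, 0, 0, 0, 0, 60, 0, 0.8, 0, 0, 0, 0, 60, 0, 0, 0, 0, 0, 0, 60],
)

```text
t: 46.45
tool_pos: [0.4215, -0.2811, 0.2862]
tool_rot: [-0.005, 3.141, -0.001]
contact_force: [-0.3, -0.6, -0.2]
opening: 0.06
grip_force: 0.0
```

```bash

python3 - <<'E'
from h import *
ITEMS['lid']=((.3,-.5,.15),(.55,-.25,.18));
for c in ['scene','side','wrist']:
    d,w=measure(c,['lid','knob','trayN','trayF','board'],'w6.png' if c=='wrist' else None)
    p=clean(box(w,(.3,-.5,.163),(.55,-.25,.18)));A=np.c_[p[:,:2],np.ones(len(p))];print(np.linalg.lstsq(A,p[:,2],rcond=None)[0],np.median(p[:,2]))
E
```

```text
scene lid 1465 [ 427.3 -375.7] [152.5 156. ] 27.5 z97 0.173
scene knob 112 [ 426.1 -376.6] [24.4 25.6] 17.0 z97 0.203
scene trayN 713 [471.6 -99.8] [109.7 222.9] 1.5 z97 0.041
scene trayF 733 [639.9 -89. ] [222.5 109.9] 85.3 z97 0.041
scene board 6201 [546.5 166.8] [270.3 214.5] 0.5 z97 0.062
[-0.01735401 -0.00737233  0.17354458] 0.1688231586232387
side lid 2736 [ 419.9 -380.7] [157.5 158. ] 71.7 z97 0.173
side knob 148 [ 419.2 -381. ] [26.  26.9] 13.9 z97 0.204
side trayN 534 [ 469.1 -100.1] [108.3 224. ] 1.2 z97 0.043
side trayF 382 [636.2 -91.2] [222.  108.1] 86.1 z97 0.043
side board 2522 [541.7 163.7] [268.  217.7] 0.6 z97 0.064
[0.00261041 0.00547266 0.16999715] 0.16901789023567348
wrist lid 26570 [ 419.9 -380.6] [154.5 158.9] 11.1 z97 0.172
wrist knob 1499 [ 421.7 -379.6] [27. 27.] 79.9 z97 0.203
wrist trayN 3832 [ 471.8 -101.5] [106.2 224.9] 1.5 z97 0.041
wrist trayF 1011 [634.8 -91.4] [222.7 106. ] 82.8 z97 0.041
wrist board 1367 [596.3  59.9] [157.8  24.5] 10.3 z97 0.061
[ 0.0093074  -0.00192775  0.16450628] 0.1693491788021806
```

```bash

python3 - <<'E'
from h import *
plan([(.474,-.196,.25,1.5,50,.8)])
E
```

```text
at [ 0.4213 -0.2836  0.2859] 90.0 t 46.6
20 rows
-0.04, 0.07, 0.03, 0, 0, 0.77, 50,
-0.04, 0.08, 0.03, 0, 0, 0.77, 50,
-0.03, 0.08, 0.03, 0, 0, 0.77, 50,
-0.03, 0.08, 0.03, 0, 0, 0.77, 50,
-0.02, 0.08, 0.03, 0, 0, 0.77, 50,
-0.01, 0.08, 0.03, 0, 0, 0.77, 50,
-0.01, 0.09, 0.03, 0, 0, 0.77, 50,
0, 0.09, 0.03, 0, 0, 0.77, 50,
0.01, 0.08, 0.03, 0, 0, 0.77, 50,
0.01, 0.08, 0.03, 0, 0, 0.77, 50,
0.02, 0.08, 0.03, 0, 0, 0.77, 50,
0.03, 0.08, 0.03, 0, 0, 0.78, 50,
0.03, 0.08, 0.03, 0, 0, 0.77, 50,
0.04, 0.08, 0.03, 0, 0, 0.78, 50,
0.04, 0.07, 0.03, 0, 0, 0.77, 50,
0.05, 0.07, 0.03, 0, 0, 0.78, 50,
0.06, 0.07, 0.03, 0, 0, 0.77, 50,
0.06, 0.06, 0.03, 0, 0, 0.78, 50,
0.06, 0.06, 0.03, 0, 0, 0.77, 50,
0.07, 0.05, 0.03, 0, 0, 0.78, 50,
```

Request:
jog_arm(
  commands=[-0.04, 0.07, 0.03, 0, 0, 0.77, 50, -0.04, 0.08, 0.03, 0, 0, 0.77, 50, -0.03, 0.08, 0.03, 0, 0, 0.77, 50, -0.03, 0.08, 0.03, 0, 0, 0.77, 50, -0.02, 0.08, 0.03, 0, 0, 0.77, 50, -0.01, 0.08, 0.03, 0, 0, 0.77, 50, -0.01, 0.09, 0.03, 0, 0, 0.77, 50, 0, 0.09, 0.03, 0, 0, 0.77, 50, 0.01, 0.08, 0.03, 0, 0, 0.77, 50, 0.01, 0.08, 0.03, 0, 0, 0.77, 50, 0.02, 0.08, 0.03, 0, 0, 0.77, 50, 0.03, 0.08, 0.03, 0, 0, 0.78, 50, 0.03, 0.08, 0.03, 0, 0, 0.77, 50, 0.04, 0.08, 0.03, 0, 0, 0.78, 50, 0.04, 0.07, 0.03, 0, 0, 0.77, 50, 0.05, 0.07, 0.03, 0, 0, 0.78, 50, 0.06, 0.07, 0.03, 0, 0, 0.77, 50, 0.06, 0.06, 0.03, 0, 0, 0.78, 50, 0.06, 0.06, 0.03, 0, 0, 0.77, 50, 0.07, 0.05, 0.03, 0, 0, 0.78, 50],
)

```text
t: 49.1
tool_pos: [0.4739, -0.1966, 0.2495]
tool_rot: [-2.197, -2.245, 0.001]
contact_force: [-0.1, 0.0, 0.4]
opening: 0.0502
grip_force: 0.0
```

```bash

python3 - <<'E'
from h import *
ITEMS['tabN']=((.43,-.25,.024),(.52,-.186,.045));ITEMS['tabF']=((.59,-.25,.024),(.67,-.177,.045))
measure('wrist',['trayN','tabN','trayF','tabF','board'],'w7.png')
measure('side',['tabN','tabF'])
plan([(.474,-.196,.008,1.5,50,.7)])
E
```

```text
wrist trayN 3577 [ 471.3 -116.1] [105.2 193.6] 1.5 z97 0.041
wrist tabN 406 [ 473.3 -199.4] [17.7 26.9] 1.1 z97 0.033
wrist trayF 4489 [ 637.6 -106.5] [193.2 106.7] 85.1 z97 0.041
wrist tabF 434 [ 630.  -189.9] [27.2 17.9] 85.5 z97 0.034
board few
side tabN 54 [ 471. -200.] [27.2 18.5] 89.5 z97 0.034
side tabF 48 [ 627.4 -190.7] [23.9 18.6] 78.1 z97 0.034
at [ 0.4738 -0.1963  0.2493] 1.4 t 49.2
6 rows
0, 0, 0.67, 0, 0, 0, 50,
0, 0, 0.67, 0, 0, 0, 50,
0, 0, 0.67, 0, 0, 0, 50,
0, 0, 0.67, 0, 0, 0, 50,
0, 0, 0.67, 0, 0, 0, 50,
0, 0.01, 0.67, -0.01, 0, -0.01, 50,
```

View pics/w7.png

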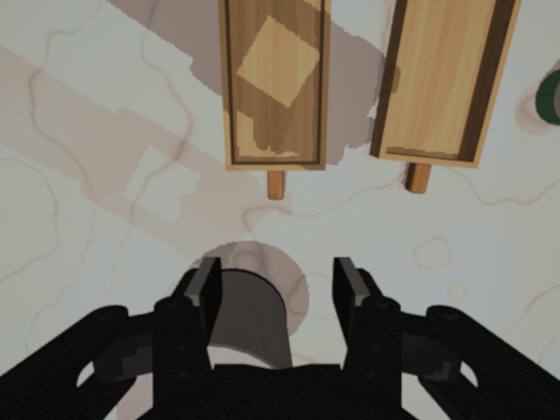

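The tabs show at (276,185) and (418,178), with the near one lined up under the fingers. I'll descend and grip it.

Request:
jog_arm(
  commands=[0, 0, 0.67, 0, 0, 0, 50, 0, 0, 0.67, 0, 0, 0, 50, 0, 0, 0.67, 0, 0, 0, 50, 0, 0, 0.67, 0, 0, 0, 50, 0, 0, 0.67, 0, 0, 0, 50, 0, 0, 0.6, 0, 0, 0, 50, 0, 0, 0, 0, 0, 0, 5, 0, 0, 0, 0, 0, 0, 5, 0, 0, 0, 0, 0, 0, 5, 0, 0, 0, 0, 0, 0, 5],
  newtons=60,
)

```text
t: 50.45
tool_pos: [0.4747, -0.1963, 0.0143]
tool_rot: [2.19, 2.248, 0.001]
contact_force: [0.1, -0.1, -2.3]
opening: 0.0167
grip_force: 62.6
```

```bash

python3 - <<'E'
from h import *
o=ctrl.get_obs();z=o['tool_pos'][2]
plan([(.4825,-.18,z,.3,5,.15)])
E
```

```text
at [ 0.4747 -0.1963  0.0143] 1.5 t 50.5
2 rows
0.13, 0.07, 0, 0.01, 0.01, 0.1, 5,
0.14, 0.07, 0, 0.01, 0.01, 0.11, 5,
```

Request:
jog_arm(
  commands=[0.07, 0.04, 0.02, 0, 0, 0.06, 5, 0.07, 0.04, 0, 0, 0, 0.05, 5, 0.07, 0.04, 0, 0, 0, 0.05, 5, 0.06, 0.03, 0, 0, 0, 0.05, 5, 0, 0, 0, 0, 0, 0, 5],
)

```text
t: 51.08
tool_pos: [0.484, -0.1801, 0.0138]
tool_rot: [2.212, 2.225, 0.0]
contact_force: [-1.2, -2.4, 4.9]
opening: 0.0165
grip_force: 63.6
```

```bash

python3 - <<'E'
from h import *
o=ctrl.get_obs();print(o['tool_pos'],yawof(o),o['contact_force'])
for c in ['scene','side']:measure(c,['trayN','trayF','board'])
E
```

```text
[ 0.48400077 -0.18009801  0.01380375] 0.3375787526630181 [-1.23825541 -2.40354034  4.94672814]
scene trayN 755 [484.3 -79.6] [110.3 215. ] 0.8 z97 0.042
scene trayF 744 [638.1 -88.1] [222.  109.7] 84.7 z97 0.042
scene board 6191 [545.8 167.2] [270.1 214.6] 0.3 z97 0.062
side trayN 410 [480.7 -85.3] [107.7 224.6] 0.2 z97 0.044
side trayF 233 [ 662.3 -126.4] [173.2  88.3] 46.4 z97 0.043
side board 1537 [490.2 162.6] [166.3 216.6] 1.3 z97 0.064
```

Request:
jog_arm(
  commands=[0.1, -0.03, 0, 0, 0, 0, 5, 0.2, 0, 0, 0, 0, 0, 5, 0.2, 0, 0, 0, 0, 0, 5, 0.2, 0, 0, 0, 0, 0, 5, 0.2, 0, 0, 0, 0, 0, 5],
)

```text
t: 51.8
tool_pos: [0.4821, -0.126, 0.0138]
tool_rot: [2.212, 2.224, 0.001]
contact_force: [0.3, -4.5, 7.0]
opening: 0.0167
grip_force: 63.7
```

Request:
jog_arm(
  commands=[0.3, 0, 0, 0, 0, 0, 5, 0.4, 0, 0, 0, 0, 0, 5, 0.4, 0, 0, 0, 0, 0, 5, 0.4, 0, 0, 0, 0, 0, 5, 0.4, 0, 0, 0, 0, 0, 5, 0.3, 0, 0, 0, 0, 0, 5, 0.2, 0, 0, 0, 0, 0, 5, 0, 0, 0, 0, 0, 0, 5],
)

```text
t: 52.8
tool_pos: [0.4813, 0.0199, 0.0138]
tool_rot: [2.213, 2.227, 0.005]
contact_force: [-0.5, 0.5, 8.8]
opening: 0.0161
grip_force: 64.0
```

Request:
jog_arm(
  commands=[0.12, 0, 0, 0, 0, 0, 5, 0.1, 0, 0, 0, 0, 0, 5, 0.05, 0, 0, 0, 0, 0, 5, 0, 0, 0, 0, 0, 0, 5],
)

```text
t: 53.3
tool_pos: [0.4813, 0.0348, 0.0138]
tool_rot: [2.213, 2.225, 0.002]
contact_force: [0.3, -4.1, 9.0]
opening: 0.0164
grip_force: 64.0
```

Request:
jog_arm(
  commands=[0.05, 0, 0, 0, 0, 0, 5, 0.05, 0, 0, 0, 0, 0, 5, 0.05, 0, 0, 0, 0, 0, 5, 0, 0, 0, 0, 0, 0, 5],
)

```text
t: 53.8
tool_pos: [0.4812, 0.0413, 0.0138]
tool_rot: [2.209, 2.223, -0.004]
contact_force: [-1.0, -14.3, 7.8]
opening: 0.0165
grip_force: 64.0
```

Request:
jog_arm(
  commands=[0, 0, 0, 0, 0, 0, 45, 0, 0, 0, 0, 0, 0, 45, 0, 0, 0, 0, 0, 0, 45, 0, 0, -0.5, 0, 0, 0, 45, 0, 0, -0.7, 0, 0, 0, 45, 0, 0, -0.7, 0, 0, 0, 45, -0.6, 0.3, -0.5, 0, 0, 0, 45, 0, 0, 0, 0, 0, 0, 45],
)

```text
t: 54.8
tool_pos: [0.5003, 0.0069, 0.1591]
tool_rot: [2.214, 2.221, 0.006]
contact_force: [-0.4, 0.6, 0.0]
opening: 0.0448
grip_force: 0.0
```

```bash

python3 - <<'E'
from h import *
ITEMS['tabH']=((.44,.02,.024),(.53,.052,.045));ITEMS['tabF']=((.59,-.25,.024),(.67,-.177,.045))
measure('wrist',['tabH','board','tabF','trayF'])
measure('scene',['tabH','trayF','tabF','board'])
plan([(.6305,-.186,.15,-5,50,.8),(.6305,-.186,.014,-5,50,.6)])
E
```

```text
wrist tabH 767 [482.2  37.6] [18.1 27.9] 0.4 z97 0.033
wrist board 56804 [545.4 103.6] [268.1  90.1] 0.2 z97 0.061
wrist tabF 317 [ 630.8 -190.2] [25.6 17.3] 89.6 z97 0.034
wrist trayF 4969 [639.2 -91.2] [224.  106.7] 85.4 z97 0.041
scene tabH 60 [483.5  39.4] [18.9 24.1] 5.2 z97 0.034
scene trayF 739 [638.2 -88.6] [222.4 109.9] 84.8 z97 0.041
scene tabF 66 [ 632.2 -188.9] [19.5 23. ] 3.3 z97 0.034
scene board 6205 [546.2 167.1] [270.  214.7] 0.3 z97 0.062
at [0.4972 0.0084 0.1551] 0.3 t 54.9
9 rows
-0.65, 0.44, 0.02, 0, 0, 0.18, 50,
-0.64, 0.45, 0.01, 0, 0, 0.18, 50,
-0.63, 0.47, 0.02, 0, 0, 0.19, 50,
-0.63, 0.48, 0.01, -0.01, 0, 0.18, 50,
-0.62, 0.48, 0.02, 0, -0.01, 0.19, 50,
0, 0, 0.57, 0, 0, 0, 50,
0, 0, 0.57, 0, 0, 0, 50,
0, 0, 0.56, 0, 0, 0, 50,
0, 0, 0.57, 0, 0, 0, 50,
```

Request:
jog_arm(
  commands=[-0.65, 0.44, 0.02, 0, 0, 0.18, 50, -0.64, 0.45, 0.01, 0, 0, 0.18, 50, -0.63, 0.47, 0.02, 0, 0, 0.19, 50, -0.63, 0.48, 0.01, 0, 0, 0.18, 50, -0.62, 0.48, 0.02, 0, 0, 0.19, 50, 0, 0, 0.57, 0, 0, 0, 50, 0, 0, 0.57, 0, 0, 0, 50, 0, 0, 0.56, 0, 0, 0, 50, 0, 0, 0.57, 0, 0, 0, 50, 0, 0, 0, 0, 0, 0, 5, 0, 0, 0, 0, 0, 0, 5, 0, 0, 0, 0, 0, 0, 5, 0, 0, 0, 0, 0, 0, 5],
  newtons=60,
)

```text
t: 56.52
tool_pos: [0.6313, -0.1866, 0.0157]
tool_rot: [2.315, 2.122, 0.001]
contact_force: [-1.0, 0.3, -3.9]
opening: 0.0167
grip_force: 62.6
```

```bash

python3 - <<'E'
from h import *
o=ctrl.get_obs();z=o['tool_pos'][2]
plan([(.609,-.18,z,.3,5,.1)])
E
```

```text
at [ 0.6313 -0.1866  0.0157] -5.0 t 56.5
4 rows
0.02, -0.1, 0, 0, 0, -0.23, 5,
0.02, -0.09, 0, 0, 0, -0.23, 5,
0.02, -0.09, 0, 0.01, 0, -0.23, 5,
0.03, -0.1, 0, 0, 0.01, -0.23, 5,
```

Request:
jog_arm(
  commands=[0.02, -0.1, 0.03, 0, 0, -0.23, 5, 0.02, -0.09, 0, 0, 0, -0.23, 5, 0.02, -0.09, 0, 0, 0, -0.23, 5, 0.03, -0.1, 0, 0, 0, -0.23, 5, 0, 0, 0, 0, 0, 0, 5, 0, 0, 0, 0, 0, 0, 5],
)

```text
t: 57.28
tool_pos: [0.6083, -0.1799, 0.014]
tool_rot: [2.215, 2.228, -0.0]
contact_force: [-1.4, 1.0, 6.7]
opening: 0.0167
grip_force: 63.8
```

```bash

python3 - <<'E'
from h import *
o=ctrl.get_obs();print(o['tool_pos'],yawof(o),o['contact_force'])
for c in ['scene','side']:measure(c,['trayF','board'],'f_%s.png'%c)
E
```

```text
[ 0.60834519 -0.17990455  0.01401299] 0.35045424103931533 [-1.44182585  0.99335182  6.69907227]
scene trayF 737 [609.1 -79.2] [109.1 214.3] 0.1 z97 0.042
scene board 6204 [546.2 167.2] [270. 215.] 0.3 z97 0.062
side trayF 345 [606.5 -83.8] [107.9 223.9] 0.4 z97 0.043
side board 2548 [541.9 163.4] [268.5 217.2] 0.6 z97 0.064
```

Request:
jog_arm(
  commands=[0.1, 0, 0, 0, 0, 0, 5, 0.2, 0, 0, 0, 0, 0, 5, 0.2, 0, 0, 0, 0, 0, 5, 0.2, 0, 0, 0, 0, 0, 5, 0.2, 0, 0, 0, 0, 0, 5],
)

```text
t: 58.0
tool_pos: [0.6085, -0.1269, 0.014]
tool_rot: [2.213, 2.226, -0.002]
contact_force: [-0.0, -4.1, 5.0]
opening: 0.0165
grip_force: 63.7
```

Request:
jog_arm(
  commands=[0.3, 0, 0, 0, 0, 0, 5, 0.4, 0, 0, 0, 0, 0, 5, 0.4, 0, 0, 0, 0, 0, 5, 0.4, 0, 0, 0, 0, 0, 5, 0.4, 0, 0, 0, 0, 0, 5, 0.3, 0, 0, 0, 0, 0, 5, 0.3, 0, 0, 0, 0, 0, 5, 0.1, 0, 0, 0, 0, 0, 5, 0, 0, 0, 0, 0, 0, 5],
)

```text
t: 59.12
tool_pos: [0.6077, 0.0303, 0.014]
tool_rot: [2.213, 2.228, -0.0]
contact_force: [0.1, -0.5, 7.1]
opening: 0.0167
grip_force: 63.9
```

Request:
jog_arm(
  commands=[0.08, 0, 0, 0, 0, 0, 5, 0.06, 0, 0, 0, 0, 0, 5, 0.05, 0, 0, 0, 0, 0, 5, 0.05, 0, 0, 0, 0, 0, 5, 0, 0, 0, 0, 0, 0, 5],
)

```text
t: 59.75
tool_pos: [0.6077, 0.0421, 0.014]
tool_rot: [2.211, 2.226, -0.005]
contact_force: [-0.8, -9.8, 6.5]
opening: 0.0165
grip_force: 63.9
```

Request:
jog_arm(
  commands=[0, 0, 0, 0, 0, 0, 45, 0, 0, 0, 0, 0, 0, 45, 0, 0, 0, 0, 0, 0, 45, 0, 0, -0.5, 0, 0, 0, 45, 0, 0, -0.7, 0, 0, 0, 45, 0, 0, -0.7, 0, 0, 0, 45, -0.5, -0.2, -0.8, 0, 0, 0, 45, -0.5, -0.3, -0.8, 0, 0, 0, 45, -0.5, -0.3, -0.8, 0, 0, 0, 45, 0, 0, 0, 0, 0, 0, 45, 0, 0, 0, 0, 0, 0, 45],
)

```text
t: 61.12
tool_pos: [0.5594, -0.0455, 0.2704]
tool_rot: [-2.215, -2.226, 0.0]
contact_force: [-0.1, -1.1, 0.2]
opening: 0.0448
grip_force: 0.0
```

```bash

python3 - <<'E'
from h import *
ITEMS['tabH']=((.44,.0,.024),(.53,.050,.045));ITEMS['tabG']=((.57,.0,.024),(.65,.050,.045))
ITEMS['board']=((.37,.03,.05),(.73,.31,.066));ITEMS['lid']=((.3,-.5,.15),(.55,-.25,.18))
for c in ['scene','wrist','side']: measure(c,['tabH','tabG','board','lid','knob'],'end_%s.png'%c)
E
```

```text
scene tabH 57 [484.4  37.2] [17.5 24.1] 1.9 z97 0.034
scene tabG 69 [608.6  37.6] [23.9 18.4] 85.4 z97 0.033
scene board 6207 [545.8 167.1] [270.2 214.8] 0.4 z97 0.062
scene lid 1473 [ 427.1 -375.7] [151.7 155.3] 23.9 z97 0.173
scene knob 107 [ 426.7 -377. ] [23.1 26.5] 9.4 z97 0.203
wrist tabH 448 [482.3  36.7] [18.3 26.2] 0.2 z97 0.033
wrist tabG 427 [608.6  37.2] [17.8 26. ] 1.6 z97 0.033
wrist board 23344 [545.8  94.1] [268.2  72.4] 0.3 z97 0.061
lid few
knob few
side tabH 34 [478.2  36.2] [14.2 25.3] 14.8 z97 0.036
side tabG 30 [606.6  35.2] [17.8 26.1] 1.4 z97 0.036
side board 2577 [541.7 165. ] [267.3 219.1] 0.6 z97 0.064
side lid 2747 [ 420.2 -380.6] [158.  158.9] 10.7 z97 0.173
side knob 149 [ 419.  -381.1] [26.9 25.4] 67.8 z97 0.204
```

View pics/end_wrist.png

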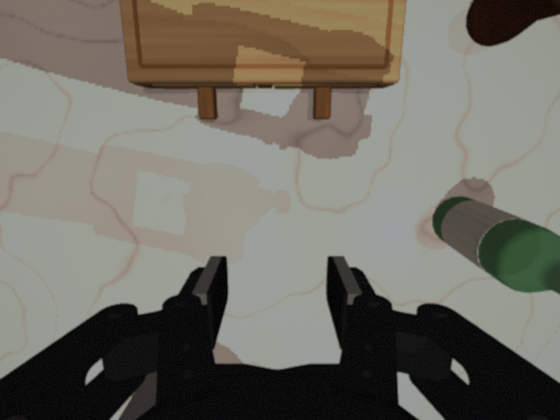

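View pics/end_scene.png

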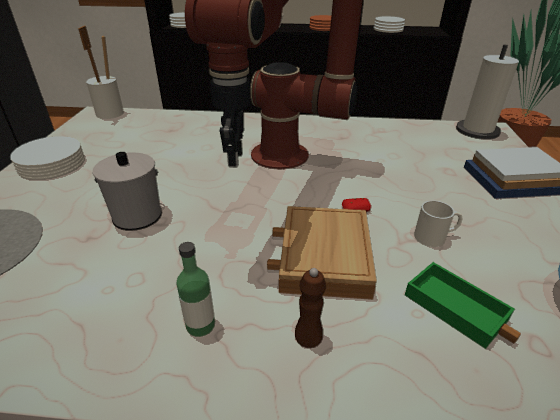

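Both tabs stick out evenly from the board front at (206,102) and (322,102). The fronts are flush with the edge to within about 1 mm, and the lid is seated level on the pail at (125,170). Handing in.

```bash
python3 -c "
from h import *
print(job.finish_job())"
```

```text
the job is handed in; nothing more can be done
None
```

I handed in the job at about 61 s of the 210 s limit: all five scraps are in the pail, the lid is level on the rim, and both trays are home with fronts within about 1 mm of flush; no verdict came back.

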